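# Two-way demagnetising of steel yokes on a sliding carriage

### The arm

A 6-joint arm with a two-finger parallel gripper is mounted at the origin on the work surface. World frame = base frame: x ahead of the robot, y to its left, z up, the work surface at z = 0. Lengths are in m, angles in rad, forces in N, time in s.
With the tool pointing down it reaches from about 0.325 to 0.85 m from the base axis. Payload 4.4 kg.
Tool frame: the origin (TCP) lies at the very end of the fingers, on their centre line; the grasp point (between the pads) lies 19 mm behind it; z points along the fingers, y is the line along which they close (so a half turn about z gives the same grasp; the last joint's range is limited). The gripper opens to 94 mm and grips with 3 to 60 N. Pads are 16 mm wide; open, the fingers measure 119 mm over their backs; the gripper's body (75 mm by 177 mm) begins 78 mm behind the grasp point.
Start: joints at [-1.26, 0.207, 1.542, -0, 1.393, -0.15], TCP at [0.256, -0.515, 0.177] pointing down, gripper open.
Joint ranges: [-2.73, 2.73], [-0.86, 2.22], [0.23, 2.46], [-1.11, 4.25], [0.08, 2.63], [-2.82, 2.82]. Speed limits (rad/s): [2.79, 2.79, 3.14, 3.14, 3.14, 3.14].

### API

Orientations are given as a unit quaternion [x, y, z, w].
In Python, from plant import manip gives the robot as it stands.
- The arm moves only by the tool step_arm, never from a script. Its argument "commands" is a list of rows, each a list of 4 numbers: the shift along the tool's x, y, z in units of 250 mm (1.0 is 250 mm), then the turn about the tool's z in units of pi rad (1.0 is pi rad). In form: [[x, y, z, roll], ...]. A call has exactly 10 rows; each row is the pose to reach, as a shift and turn from the pose commanded when the call began, along the tool's axes at that moment, turning the shorter way round; what a row does not reach only later rows make up. A row lasts 1/12 s, in which the tool goes at most 41.7 mm and 7.16 degrees, less where a joint would pass 70% of its speed; a pose out of reach is approached as far as the arm can. A call with a number of a shift or a turn outside -1 to 1 is refused whole. A call with a gripper value outside its range is refused whole. "fingers" is the opening, from 0 (shut) to 1 (fully open), set as the call begins (left out, the last holds). The fingers move at their own pace and stop on an object; "newtons" is the grip in N (left out, the last holds). Time passes only in rows, so rows that repeat a pose let the fingers close, or fill a call up. It gives the time, the measured TCP pose, the force, the opening and the grip force at its end, in the units of the state.
- manip.get_state(): the state, without advancing time (a new reading comes with each control period).
- manip.snapshot(name): name is "side" or "top"; returns the picture (400x640x3 uint8, red, green, blue); there is no depth.
- manip.camera_params(name): a dict with "fx", "fy", "cx", "cy" (pixels), "rvec" (rotation vector, rad) and "tvec" (3), from world to camera coordinates, as OpenCV has them. Camera axes: x right, y down, z forward; pixel columns grow to the right and rows downward; lengths in m; the calibration is good to about 2 mm. A picture is of the moment at which its call begins. camera_params takes no time and is no camera call.
- manip.close_job(): hands the job in; it is judged then, once.
Trained networks look in the newest picture that a camera, given by its name, has taken for a name from the list of things; names that differ only in an ending like _2 or _b are one class to them, and where a whole thing is asked for, a point or a joint stands for the part that bears it (a point fixed in the world has none). Each returns a list of dicts, best first, with "conf" (0 to 1); they miss things now and then, are a little off and sometimes report something else, mostly with a low value. They report only what shows in the picture. A call takes as long as a camera call. They do not tell look-alikes from the thing itself.
- manip.look_for(camera, thing): "position" ([x, y, z] in m, in the coordinates of the camera as it stood for that picture, good to about 4 mm: the middle of the surface that is visible of it).
The state is a dict: "time": time; "joint_pos": joint angles; "qd": joint speeds; "joint_torque": joint torques, N m; "ee_pos": TCP position; "tool_rot": TCP orientation; "wrist_force": force on the tool from outside, world axes, zero at the start; "wrist_torque": the same for the moment, N m; "grip_width": finger opening in m; "grip_force": force on a finger pad.
Only numpy, scipy, OpenCV 4.12 (cv2) and the standard library are available. Lean on these libraries where they do the work, as an engineer would, in place of code of your own. Each camera call takes 0.05 s, during which the arm holds its last target. There are 200 camera calls.

### The job

Demagnetise all the L-shaped steel yokes lying on the rubber mat, in two passes. Pull the coil's carriage by its knob all the way out until it clicks, lay each yoke flat and square in a pocket of its own with its long leg pointing along the slide, push the carriage fully home until it clicks and leave it in for two seconds. Then pull it all the way out again, give every yoke a quarter turn in the carriage so that its long leg lies squarely across the slide, push the carriage fully home and leave it there, with everything else on the bench left where it is.

Things in the scene. Friction and masses are not known exactly. Their poses are not given: they have to be found in the camera images.
- carriage (a joint): How far the carriage is out of the coil, m: 0 = fully home (end stop), 0.27 = fully out (end stop). About 1 N of rubbing. At each end a spring plunger clicks over a rib: 6 to 10 N, felt within 12 mm of the stop; once past the crest (5 mm from the stop) the carriage is drawn to the stop and held there. In between it stays where it is left. 0.45 kg.
- knob (a point): Centre of the carriage's black knob, a cylinder 28 mm across and 30 mm long along the slide, 56 mm above the bench, on a 12 mm stem 33 mm long. x axis: along the slide, INTO the coil (pulling out is -x); z up. Guide rails below it, 29 mm high. Grip it from above, fingers closing along this y. At home it is 60 mm in front of the coil.
- pocket0 (a point): Middle of the floor of the pocket nearest the knob, 100 mm behind the knob's centre; moves with the carriage, a white tray 72 mm wide with three square pockets, 64 x 64 mm, in a row 76 mm apart. Floors 35 mm above the bench; walls 6 mm high; front plate's top 68 mm above the bench. x along the slide, into the coil; y across the slide; z up.
- pocket1 (a point): Middle of the floor of the middle pocket; axes as pocket0.
- pocket2 (a point): Middle of the floor of the pocket farthest from the knob; axes as pocket0. With the carriage fully out it is 78 mm in front of the coil.
- coil_mouth (a point): Centre of the coil's mouth in its front face, 50 mm above the bench; x axis into the coil. Copper winding 270 mm long between grey cheeks 170 mm wide, 104 mm high; tunnel 88 mm wide, roof 74 mm above the bench. In front a track 90 mm wide carries the carriage; a spring-plunger block, 44 mm high, stands at this frame's x -19 to 0, y +51 to +104 mm.
- yoke0: Bright steel L-shaped yoke, about 0.19 kg, 20 mm thick, lying flat; two or three are there, an absent one reads None from the start. Legs 16 mm wide: long one 56 mm, short one 38 mm overall. Origin: centre of the 56 x 38 mm outline, half way up. x: along the long leg, whose centre line is at y = -11 mm; short leg's centre line at x = +20 mm, its end at y = +19 mm; z up at the start.
- yoke1: Bright steel L-shaped yoke, about 0.19 kg, 20 mm thick, lying flat; two or three are there, an absent one reads None from the start. Legs 16 mm wide: long one 56 mm, short one 38 mm overall. Origin: centre of the 56 x 38 mm outline, half way up. x: along the long leg, whose centre line is at y = -11 mm; short leg's centre line at x = +20 mm, its end at y = +19 mm; z up at the start.
- yoke2: Bright steel L-shaped yoke, about 0.19 kg, 20 mm thick, lying flat; two or three are there, an absent one reads None from the start. Legs 16 mm wide: long one 56 mm, short one 38 mm overall. Origin: centre of the 56 x 38 mm outline, half way up. x: along the long leg, whose centre line is at y = -11 mm; short leg's centre line at x = +20 mm, its end at y = +19 mm; z up at the start.
- mat: Black rubber mat, 320 x 210 x 2 mm, on which the yokes start; fixed. Origin on the bench; it reaches from x -160 to +160 mm and y -140 to +70 mm.
- brass_bar: Straight square brass bar, 70 x 14 x 14 mm, lying at the mat's outer edge: not a yoke, leave alone. Origin: centre of its underside, x along it.
- ferrite_ring: Dark ferrite ring, 42 mm outside, 24 mm inside, 13 mm high, on the mat: leave alone. Origin: centre of its underside.
- screwdriver: Screwdriver lying on the bench, 170 mm long: leave alone. Origin: middle of its length, underside.
- jar: Small glass jar with steel cap, 54 mm in diameter, 65 mm high: leave alone. Origin: centre of its underside.
- caliper: Digital caliper lying flat, 150 mm long, at most 11 mm high: leave alone. Origin: middle of its beam, underside.
Not all that is in view belongs to the job. What is shaped like the yoke0 but green is not meant.

How it is judged:
On the way, in this order (a step that is already met when the one before it is completed fails the run):
1. the carriage is pulled fully out (value of joint carriage above 0.266 m), for 0.2 s.
2. first pass: the carriage is fully home with every yoke flat in a pocket of its own, long leg along the slide, for at least a second (value of joint carriage below 0.004 m and ((horizontal distance between yoke0 and pocket0 below 0.018 m and z of yoke0 in the frame of pocket0 below 0.014 m) or (horizontal distance between yoke0 and pocket1 below 0.018 m and z of yoke0 in the frame of pocket1 below 0.014 m) or (horizontal distance between yoke0 and pocket2 below 0.018 m and z of yoke0 in the frame of pocket2 below 0.014 m)) and angle between the z axis of each of yoke0, yoke1, yoke2 and the z axis of pocket0, either way round below 0.12 rad and angle between the x axis of each of yoke0, yoke1, yoke2 and the x axis of pocket0, either way round below 0.3 rad and ((horizontal distance between yoke1 and pocket0 below 0.018 m and z of yoke1 in the frame of pocket0 below 0.014 m) or (horizontal distance between yoke1 and pocket1 below 0.018 m and z of yoke1 in the frame of pocket1 below 0.014 m) or (horizontal distance between yoke1 and pocket2 below 0.018 m and z of yoke1 in the frame of pocket2 below 0.014 m)) and ((horizontal distance between yoke2 and pocket0 below 0.018 m and z of yoke2 in the frame of pocket0 below 0.014 m) or (horizontal distance between yoke2 and pocket1 below 0.018 m and z of yoke2 in the frame of pocket1 below 0.014 m) or (horizontal distance between yoke2 and pocket2 below 0.018 m and z of yoke2 in the frame of pocket2 below 0.014 m))), for 1 s.
3. the carriage is pulled fully out again (value of joint carriage above 0.266 m), for 0.2 s.
At the end, for the whole second after the job is handed in: Carriage home (within 4 mm of its stop); every yoke at rest inside a pocket of its own (centre within 18 mm of the middle), flat on its floor (7 degrees), long leg across the slide within 17 degrees; brass bar, ring, screwdriver, jar and caliper within 50 mm of where they were (value of joint carriage below 0.004 m and ((horizontal distance between yoke0 and pocket0 below 0.018 m and z of yoke0 in the frame of pocket0 below 0.014 m) or (horizontal distance between yoke0 and pocket1 below 0.018 m and z of yoke0 in the frame of pocket1 below 0.014 m) or (horizontal distance between yoke0 and pocket2 below 0.018 m and z of yoke0 in the frame of pocket2 below 0.014 m)) and angle between the z axis of each of yoke0, yoke1, yoke2 and the z axis of pocket0, either way round below 0.12 rad and angle between the x axis of each of yoke0, yoke1, yoke2 and the y axis of pocket0, either way round below 0.3 rad and ((horizontal distance between yoke1 and pocket0 below 0.018 m and z of yoke1 in the frame of pocket0 below 0.014 m) or (horizontal distance between yoke1 and pocket1 below 0.018 m and z of yoke1 in the frame of pocket1 below 0.014 m) or (horizontal distance between yoke1 and pocket2 below 0.018 m and z of yoke1 in the frame of pocket2 below 0.014 m)) and ((horizontal distance between yoke2 and pocket0 below 0.018 m and z of yoke2 in the frame of pocket0 below 0.014 m) or (horizontal distance between yoke2 and pocket1 below 0.018 m and z of yoke2 in the frame of pocket1 below 0.014 m) or (horizontal distance between yoke2 and pocket2 below 0.018 m and z of yoke2 in the frame of pocket2 below 0.014 m)) and linear speed of each of yoke0, yoke1, yoke2 below 0.02 m/s and distance of each of brass_bar, ferrite_ring, screwdriver, jar, caliper from where it was at the start of the episode below 0.05 m); the robot touches nothing.
It fails at once if a bystander (brass bar, ferrite ring, screwdriver, jar or caliper) is pushed more than 60 mm from its place (distance of any of brass_bar, ferrite_ring, screwdriver, jar, caliper from where it was at the start of the episode above 0.06 m).
Of yoke0, yoke1, yoke2 only 2 to 3 are there at a start; the rules pass over those that are not, and their reading is None.
At some moment in a run one of yoke0, yoke1, yoke2 may be knocked a few centimetres aside while the robot is not near it.
Once in a run the grip may slacken for a moment while it holds something.
It also fails if it takes over 210 s, if anything falls off the work surface, if the arm or the gripper's body presses on something with over 40 N, if the wrist force passes 120 N, or if a joint passes its speed limit or range.

## Working session

There is one attempt and no reset: what is moved stays moved. The work goes in short steps, Python scripts to look and compute and a tool call to move; the robot and the scene stay as the last step left them, time stands still between calls to the robot, and variables do not carry over. Pictures are saved under pics/ and viewed, at most 14 in all, crops included, and the job is handed in when it is done.

Besides the shell and the picture viewer there is one more tool, called after "Emit:" as name(argument=value, ...) on one line, values as JSON. step_arm: Moves the arm, as the interface text tells. Shifts and turns lie within -1 to 1; 1 stands for 250 mm of shift or pi rad of turn. Its arguments: {"type":"object","properties":{"commands":{"type":"array"},"fingers":{"type":"number"},"newtons":{"type":"number"}},"required":["commands"]}

```bash
ls; mkdir -p pics
python3 - <<'E'
from plant import manip
import cv2
for n in("top","side"):
    im=manip.snapshot(n); cv2.imwrite(f"pics/{n}0.png",im[:,:,::-1]); print(n,manip.camera_params(n))
print(manip.get_state())
E
```

```text
pics
top {'fx': 373.290366793365, 'fy': 373.290366793365, 'cx': 316.08144123024834, 'cy': 199.27507623545566, 'rvec': array([ 2.18956231, -2.14500185,  0.15557691]), 'tvec': array([-0.0235906 ,  0.49698871,  1.06305032])}
side {'fx': 439.42732279181575, 'fy': 439.42732279181575, 'cx': 324.87795985186386, 'cy': 199.88760379162915, 'rvec': array([ 2.04949681, -0.41987466,  0.27586595]), 'tvec': array([-0.46680307,  0.14030223,  1.13130537])}
{'time': 0.1, 'joint_pos': array([-1.26049938e+00,  2.07353834e-01,  1.54279246e+00,  3.17118201e-07,
        1.39349705e+00, -1.50462506e-01]), 'qd': array([-0.00073388, -0.00122726, -0.00202589,  0.00116922,  0.00191961,
       -0.00235444]), 'joint_torque': array([-6.40406761e-04, -3.71869326e+01, -2.82291466e+01,  7.00939447e-02,
        3.11342301e-02, -4.48661285e-05]), 'ee_pos': array([ 0.25542918, -0.51427848,  0.175605  ]), 'tool_rot': array([ 9.73579251e-01,  2.28347085e-01, -8.17000365e-05, -1.02208562e-03]), 'wrist_force': array([ 1.16835879, -0.47626726, -0.8979071 ]), 'wrist_torque': array([-0.02084713,  0.01385371,  0.0390743 ]), 'grip_force': 0.0, 'grip_width': 0.09387188438479468}
```

View pics/top0.png

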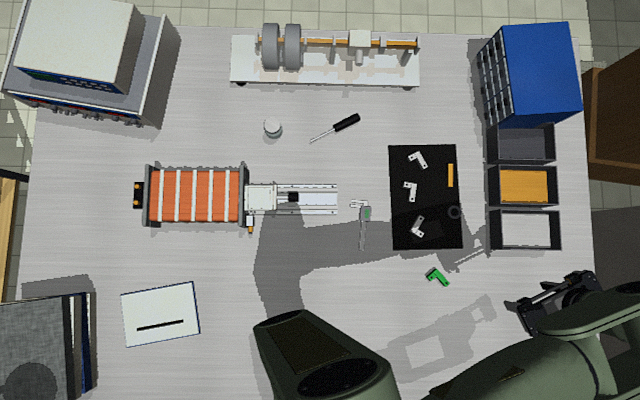

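View pics/side0.png

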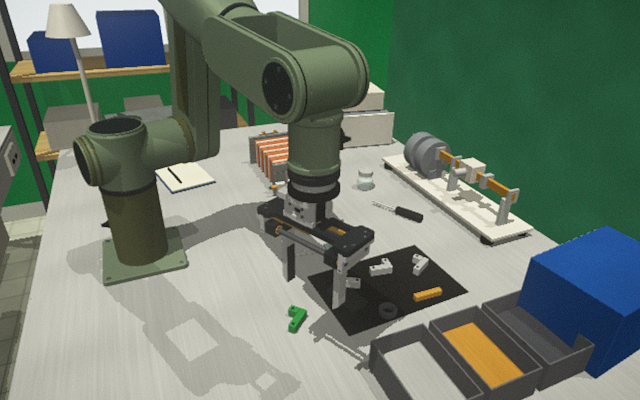

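Candidates: bright steel L's in the top view at (417,159), (410,190) and (417,226). The look-alike is the green L at (437,276), which I rule out by colour. The knob is at (292,197), with the carriage home. Next is one close crop plus the measurements.

```bash
cat > h.py <<'E'
import numpy as np, cv2, json
from scipy.optimize import minimize
from plant import manip
def cam(n):
    p=manip.camera_params(n); K=np.array([[p['fx'],0,p['cx']],[0,p['fy'],p['cy']],[0,0,1.]])
    return K,cv2.Rodrigues(p['rvec'])[0],np.asarray(p['tvec'])
def px2w(n,uv,z):
    K,R,t=cam(n); d=R.T@np.linalg.solve(K,[uv[0],uv[1],1.]); c=-R.T@t
    return c+d*(z-c[2])/d[2]
def w2px(n,P):
    K,R,t=cam(n); q=(np.atleast_2d(P)@R.T+t)@K.T; return q[:,:2]/q[:,2:]
def look(n,thing):
    K,R,t=cam(n); return [(np.round(R.T@(np.array(d['position'])-t),4).tolist(),round(d['conf'],2)) for d in manip.look_for(n,thing)]
LEGS=[[(-28,-19),(28,-19),(28,-3),(-28,-3)],[(12,-19),(28,-19),(28,19),(12,19)]]
def sil(n,x,y,th,z0,S=8,roi=None):
    u0,v0,w,h=roi; m=np.zeros((h*S,w*S),np.uint8); c,s=np.cos(th),np.sin(th)
    for L in LEGS:
        q=np.array(L)/1000@np.array([[c,s],[-s,c]])+[x,y]
        P=np.vstack([np.c_[q,np.full(4,z0)],np.c_[q,np.full(4,z0+.02)]])
        p=((w2px(n,P)-[u0,v0]+.5)*S).astype(np.float32)
        cv2.fillConvexPoly(m,cv2.convexHull(p).astype(np.int32),255)
    return cv2.resize(m,(w,h),interpolation=cv2.INTER_AREA)/255.
def fit(n,img,uv,z0,R=20,lo=40,hi=150,x0=None):
    u,v=map(int,uv); roi=(u-R,v-R,2*R,2*R)
    g=cv2.cvtColor(img,cv2.COLOR_RGB2GRAY)[v-R:v+R,u-R:u+R].astype(float)
    g=np.clip((g-lo)/(hi-lo),0,1)
    f=lambda p:((sil(n,p[0],p[1],p[2],z0,roi=roi)-g)**2).sum()
    c=px2w(n,uv,z0+.02)[:2]; best=None
    for th in np.arange(0,2*np.pi,np.pi/8):
        r=minimize(f,[*c,th],method='Nelder-Mead',options=dict(initial_simplex=np.array([[*c,th],[c[0]+.012,c[1],th],[c[0],c[1]+.012,th],[*c,th+.4]]),maxiter=120,xatol=1e-4,fatol=1e-2))
        if best is None or r.fun<best.fun: best=r
    return best.x,best.fun
E
python3 - <<'E'
from h import *
im=manip.snapshot("top")
for t in("knob","coil_mouth","pocket0","mat","yoke0","jar","caliper","ferrite_ring"): print(t,look("top",t)[:4])
for uv in((417,159),(410,190),(417,226)):
    x,f=fit("top",im,uv,.002); print(np.round(x,4),round(f,1))
cv2.imwrite("pics/c1.png",cv2.resize(im[130:295,230:470,::-1],(800,550),interpolation=cv2.INTER_CUBIC))
E
```

```text
knob [([0.4985, 0.1386, 0.0315], 0.65)]
coil_mouth [([0.4924, 0.2541, 0.0921], 0.57), ([0.73, -0.0944, 0.0269], 0.32)]
pocket0 [([0.4957, 0.1415, 0.0353], 0.86), ([0.4911, 0.2529, 0.0923], 0.45)]
mat [([0.5109, -0.3456, -0.0006], 0.71)]
yoke0 [([0.6275, -0.3193, 0.0255], 0.66), ([0.4177, -0.314, 0.0177], 0.59), ([0.2807, -0.3729, 0.021], 0.54), ([0.5295, -0.2949, 0.0218], 0.44)]
jar [([0.7057, 0.1143, 0.063], 0.83), ([0.51, -0.3461, 0.0022], 0.33)]
caliper [([0.4546, -0.1523, 0.0057], 0.78)]
ferrite_ring [([0.4722, -0.432, 0.0145], 0.66), ([0.7301, -0.0943, 0.0259], 0.62)]Traceback (most recent call last):
  File "<stdin>", line 5, in <module>
  File "h.py", line 30, in fit
    r=minimize(f,[*c,th],method='Nelder-Mead',options=dict(initial_simplex=np.array([[*c,th],[c[0]+.012,c[1],th],[c[0],c[1]+.012,th],[*c,th+.4]]),maxiter=120,xatol=1e-4,fatol=1e-2))
    res = _minimize_neldermead(fun, x0, args, callback, bounds=bounds,
                               **options)
    fxr = func(xr)
    fx = function(np.copy(x), *(wrapper_args + args))
  File "h.py", line 27, in <lambda>
    f=lambda p:((sil(n,p[0],p[1],p[2],z0,roi=roi)-g)**2).sum()
                 ~~~^^^^^^^^^^^^^^^^^^^^^^^^^^^^^
  File "h.py", line 20, in sil
    p=((w2px(n,P)-[u0,v0]+.5)*S).astype(np.float32)
        ~~~~^^^^^
  File "h.py", line 11, in w2px
    K,R,t=cam(n); q=(np.atleast_2d(P)@R.T+t)@K.T; return q[:,:2]/q[:,2:]
          ~~~^^^
  File "h.py", line 5, in cam
    p=manip.camera_params(n); K=np.array([[p['fx'],0,p['cx']],[0,p['fy'],p['cy']],[0,0,1.]])
ValueError: time passes only in moves, steps and waits
```

```bash
sed -i 's/^def cam(n):/from functools import lru_cache\n@lru_cache\ndef cam(n):/; s/R=20,lo/R=17,lo/' h.py
python3 - <<'E'
from h import *
im=manip.snapshot("top")
cv2.imwrite("pics/c1.png",cv2.resize(im[130:295,230:470,::-1],(800,550),interpolation=cv2.INTER_CUBIC))
np.save("im0.npy",im)
for uv in((417,159),(410,190),(417,226)):
    x,f=fit("top",im,uv,.002); print(np.round(x,4),round(f,1))
E
```

```text
[ 0.6227 -0.3191  0.4881] 129.8
[ 0.5297 -0.2919 -0.1599] 22.6
[ 0.4265 -0.3249  2.5845] 37.2
```

View pics/c1.png

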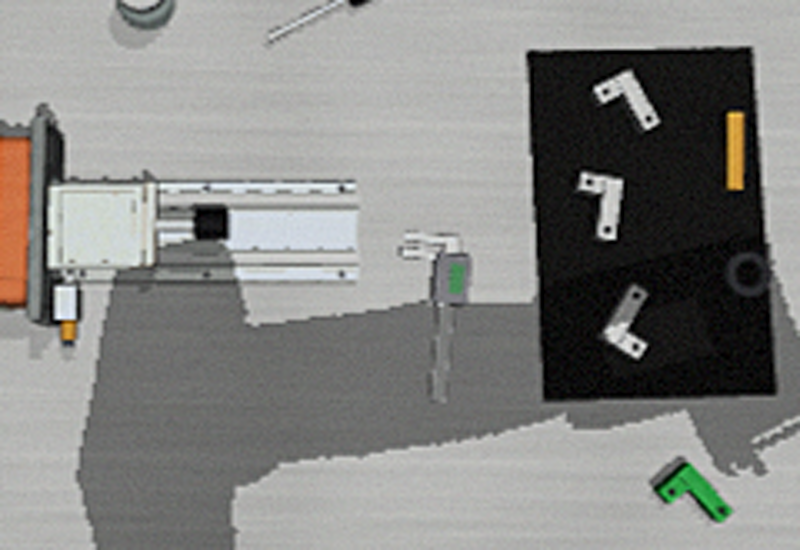

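The crop confirms three bright yokes at crop (625,100), (602,205) and (625,325). The green one at (690,490) is the look-alike. The black knob is at crop (211,222), and the rails run horizontally. I'll refine the yoke fits and the slide direction.

```bash
python3 - <<'E'
import re
s=open('h.py').read()
s=s.replace("    g=np.clip((g-lo)/(hi-lo),0,1)\n","""    n_,lab=cv2.connectedComponents((g>lo).astype(np.uint8))
    D=np.hypot(*np.mgrid[-R:R,-R:R]); k=min(range(1,n_),key=lambda i:D[lab==i].min()+(99 if (lab==i).sum()<30 else 0))
    keep=cv2.dilate((lab==k).astype(np.uint8),np.ones((3,3)))
    g=np.clip((g-lo)/(hi-lo),0,1)*keep
""").replace("lo=40,hi=150","lo=45,hi=110")
open('h.py','w').write(s)
E
python3 - <<'E'
from h import *
im=np.load("im0.npy")
for uv in((417,159),(410,190),(417,226)):
    x,f=fit("top",im,uv,.002); print(np.round(x,4),round(f,1))
g=cv2.cvtColor(im,cv2.COLOR_RGB2GRAY)
# knob
u0,v0=284,188; m=(g[v0:206,u0:304]<50); r,c=np.nonzero(m); print(m.sum(), c.min()+u0,c.max()+u0,r.min()+v0,r.max()+v0,px2w("top",(c.mean()+u0,r.mean()+v0),.067))
L=cv2.createLineSegmentDetector().detect(g[170:230,230:345])[0][:,0]
for l in L:
    if np.hypot(l[2]-l[0],l[3]-l[1])>25:
        a=px2w("top",l[:2]+[230,170],.029);b=px2w("top",l[2:]+[230,170],.029)
        if a[1]>b[1]:a,b=b,a
        print(np.round(a[:2],4),np.round(b[:2],4),round(float(np.arctan2(b[1]-a[1],b[0]-a[0])),4))
E
```

```text
[ 0.6229 -0.3194  0.5096] 27.5
[ 0.5298 -0.2921  6.1285] 18.6
[ 0.4261 -0.3246  2.5749] 27.0
93 288 297 192 201 [0.49943174 0.05353297 0.067     ]
[ 0.5261 -0.0742] [0.5199 0.1022] 1.6059
[0.5366 0.1174] [0.5348 0.1907] 1.5949
[ 0.5426 -0.0518] [0.5404 0.0514] 1.592
[0.4196 0.201 ] [0.5406 0.2062] 0.0424
[ 0.4325 -0.0941] [0.4158 0.0159] 1.7217
[ 0.4579 -0.0531] [0.4563 0.0237] 1.5908
[ 0.4684 -0.0749] [0.4653 0.0275] 1.6009
[ 0.5181 -0.0706] [0.5161 0.0324] 1.5904
[ 0.4737 -0.0748] [0.4715 0.0277] 1.5926
[ 0.4801 -0.0711] [0.478  0.0278] 1.5923
[ 0.486 -0.071] [0.4838 0.006 ] 1.6001
[ 0.5486 -0.0665] [0.5453 0.0994] 1.5903
[ 0.4506 -0.0678] [0.4488 0.0198] 1.5917
```

```bash
cat > plan.py <<'E'
import numpy as np, json, sys, os
# usage: plan.py x,y,z,psi ...   ('-' keeps a value)
F='cmd.json'
c=json.load(open(F)) if os.path.exists(F) else [.256,-.515,.177,.4608]
for a in sys.argv[1:]:
    w=[c[i] if s=='-' else float(s) for i,s in enumerate(a.split(','))]
    while 1:
        d=np.array(w)-c; d[3]=(d[3]+np.pi/2)%np.pi-np.pi/2 if abs(d[3])>np.pi else d[3]
        p=c[3]; ax=np.array([[np.cos(p),np.sin(p)],[np.sin(p),-np.cos(p)]])
        s=np.r_[ax@d[:2],-d[2]]/.25
        k=max(1,np.ceil(np.abs(s).max()),np.ceil(np.linalg.norm(s)*.25/.36),np.ceil(abs(d[3])/1.13))
        u=np.round(np.r_[s,-d[3]/np.pi]/k,3)
        xy=ax.T@u[:2]*.25
        c=[c[0]+xy[0],c[1]+xy[1],c[2]-u[2]*.25,c[3]-u[3]*np.pi]
        print(u.tolist(),'-> ',np.round(c,4).tolist())
        if k==1: break
json.dump([float(v) for v in c],open(F,'w'))
E
python3 plan.py 0.256,-0.515,0.2,- 0.4985,0.0535,0.13,1.592 -,-,0.039,-
```

```text
[0.0, 0.0, -0.092, -0.0] ->  [0.256, -0.515, 0.2, 0.4608]
[0.94, -0.803, 0.14, -0.18] ->  [0.3772, -0.2307, 0.165, 1.0263]
[0.612, -0.087, 0.07, -0.09] ->  [0.4379, -0.0886, 0.1475, 1.309]
[0.612, 0.087, 0.07, -0.09] ->  [0.4985, 0.0536, 0.13, 1.5918]
[0.0, 0.0, 0.364, -0.0] ->  [0.4985, 0.0536, 0.039, 1.5918]
```

Emit:
step_arm(commands=[[0, 0, -0.092, 0], [0, 0, -0.092, 0], [0, 0, -0.092, 0], [0, 0, -0.092, 0], [0, 0, -0.092, 0], [0, 0, -0.092, 0], [0, 0, -0.092, 0], [0, 0, -0.092, 0], [0, 0, -0.092, 0], [0, 0, -0.092, 0]], fingers=0.6, newtons=40)

```text
time: 1.43
ee_pos: [0.2556, -0.515, 0.1995]
tool_rot: [0.974, 0.228, -0.0, -0.0]
wrist_force: [-0.4, -0.0, 0.2]
grip_width: 0.0564
grip_force: 0.0
```

Emit:
step_arm(commands=[[0.94, -0.803, 0.14, -0.18], [0.94, -0.803, 0.14, -0.18], [0.94, -0.803, 0.14, -0.18], [0.94, -0.803, 0.14, -0.18], [0.94, -0.803, 0.14, -0.18], [0.94, -0.803, 0.14, -0.18], [0.94, -0.803, 0.14, -0.18], [0.94, -0.803, 0.14, -0.18], [0.94, -0.803, 0.14, -0.18], [0.94, -0.803, 0.14, -0.18]])

```text
time: 2.27
ee_pos: [0.3771, -0.2303, 0.1648]
tool_rot: [0.871, 0.492, -0.0, 0.0]
wrist_force: [1.2, -0.2, -0.1]
grip_width: 0.0567
grip_force: 0.0
```

Emit:
step_arm(commands=[[0.612, -0.087, 0.07, -0.09], [0.612, -0.087, 0.07, -0.09], [0.612, -0.087, 0.07, -0.09], [0.612, -0.087, 0.07, -0.09], [0.612, -0.087, 0.07, -0.09], [0.612, -0.087, 0.07, -0.09], [0.612, -0.087, 0.07, -0.09], [0.612, -0.087, 0.07, -0.09], [0.612, -0.087, 0.07, -0.09], [0.612, -0.087, 0.07, -0.09]])

```text
time: 3.1
ee_pos: [0.4374, -0.09, 0.1474]
tool_rot: [0.794, 0.608, 0.0, 0.0]
wrist_force: [-0.0, -0.6, 0.3]
grip_width: 0.0561
grip_force: 0.0
```

Emit:
step_arm(commands=[[0.612, 0.087, 0.07, -0.09], [0.612, 0.087, 0.07, -0.09], [0.612, 0.087, 0.07, -0.09], [0.612, 0.087, 0.07, -0.09], [0.612, 0.087, 0.07, -0.09], [0.612, 0.087, 0.07, -0.09], [0.612, 0.087, 0.07, -0.09], [0.612, 0.087, 0.07, -0.09], [0.612, 0.087, 0.07, -0.09], [0.612, 0.087, 0.07, -0.09]])

```text
time: 3.93
ee_pos: [0.4981, 0.0524, 0.1299]
tool_rot: [0.7, 0.714, 0.0, 0.0]
wrist_force: [0.9, -0.6, 0.4]
grip_width: 0.0562
grip_force: 0.0
```

Emit:
step_arm(commands=[[0, 0, 0.15, 0], [0, 0, 0.25, 0], [0, 0, 0.3, 0], [0, 0, 0.364, 0], [0, 0, 0.364, 0], [0, 0, 0.364, 0], [0, 0, 0.364, 0], [0, 0, 0.364, 0], [0, 0, 0.364, 0], [0, 0, 0.364, 0]])

```text
time: 4.77
ee_pos: [0.4991, 0.0535, 0.0397]
tool_rot: [0.7, 0.714, 0.001, 0.001]
wrist_force: [-0.2, 0.0, -0.1]
grip_width: 0.056
grip_force: 0.0
```

Emit:
step_arm(commands=[[0, 0, 0, 0], [0, 0, 0, 0], [0, 0, 0, 0], [0, 0, 0, 0], [0, 0, 0, 0], [0, 0, 0, 0], [0, 0, 0, 0], [0, 0, 0, 0], [0, 0, 0, 0], [0, 0, 0, 0]], fingers=0, newtons=40)

```text
time: 5.6
ee_pos: [0.4998, 0.0535, 0.0413]
tool_rot: [0.7, 0.715, 0.001, 0.001]
wrist_force: [-2.5, 0.5, 12.7]
grip_width: 0.0001
grip_force: 6.6
```

The fingers closed on nothing, so I'll look.

Run:
```python
from h import *
a=manip.snapshot("top")[150:240,220:370,::-1]; b=manip.snapshot("side")[130:270,210:400,::-1]
cv2.imwrite("pics/k1.png",np.vstack([cv2.resize(a,(500,300),interpolation=2),cv2.resize(b,(500,300),interpolation=2)]))
print(look("side","knob"), look("side","coil_mouth"))
```

```text
[([0.487, 0.1639, 0.0401], 0.76)] [([0.4695, 0.1904, 0.0398], 0.89), ([0.4994, -0.3575, 0.002], 0.74), ([0.5806, -0.4216, 0.0168], 0.5)]
```

View pics/k1.png

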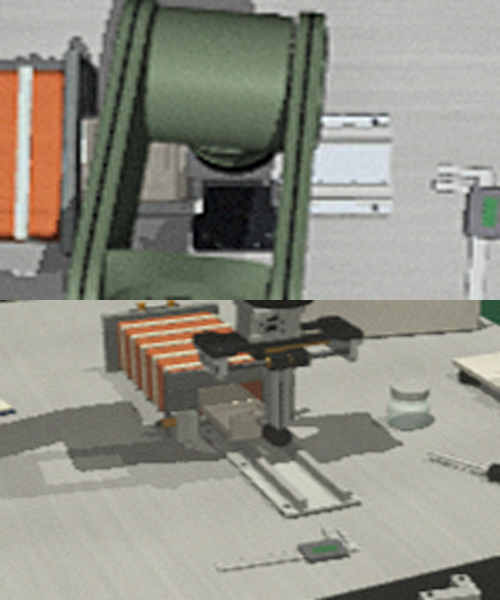

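Run:
```python
from h import *
for z in(.03,.045,.056,.07): print(z,px2w("side",(315.3,193.5),z).round(4))
s=manip.get_state(); print(w2px("side",[s['ee_pos']]),w2px("top",[s['ee_pos']]),s['ee_pos'])
im=manip.snapshot("side"); g=cv2.cvtColor(im,cv2.COLOR_RGB2GRAY)[182:204,300:330]; print('\n'.join(' '.join('%3d'%v for v in r) for r in g))
```

```text
0.03 [0.517  0.0901 0.03  ]
0.045 [0.5061 0.0646 0.045 ]
0.056 [0.4981 0.0459 0.056 ]
0.07 [0.4879 0.022  0.07  ]
[[314.80119996 196.55384933]] [[293.12129219 197.4855358 ]] [0.49984257 0.05351473 0.04126258]
133 129 127 119 115 100 121 141 136 129 109  93  88 102 108 112  71  88 112 109  83  84 105 108 110 103 145 160 174 178
115 121 121 119 116 106 120 132 133 125 103  89  88 102 107 108  75  89 108 108  80  82 106 107 147 171 182 194 190 185
111 115 125 119 121 117 115 111 103 102  97  90  87  97 101 116  74  91 104 108  82  82 151 132 134 149 145 148 148 148
115 114 123 116 121 117 114 101  95  98  97  89  87 103 111 110  75  87 108 110  90  95 132 129 110 113 109 109 106 107
118 119 118 116 117 118 117  94  93 104 114 101  93 108 110 109  73  86 109 110 103 104 110 109 114 109 109 111 113 111
114 113 112 119 116 117 111 100  91 102 100  78  66  95 111 111  68  89 110 108 107 109 110 108 110 110 114 107 108 108
112 113 116 117 115 118 115 108 100  82  72  47  44  75 102 117  76  92 112 114 106 109 108 107 107 109 109 107 108 105
113 115 114 117 111 113 120 121 110  84  45  38  39
[... 1048 characters left out ...]
  93  94 107 117 103 103  99  97  90  82  74  67  67  76  83  90  86  88  91 104 108 109 107 111 110
 81  83  83  83  86  91  88 103 122 119 104  97  96 103  97  92  91  85  81  84  84  83  82  80  90 101 109 110 109 113
 92  98  89  84  90  80  91  87 102 124 117 103 100  92  93  94 100  94  88  87  82  83  91 138 158 155 124 105 108 110
139 112  91  83  85  90  90  84  87 114 130 118 109 101 103  98  97  98  94  84  86  82  97 149 180 183 161 124 110 108
170 146 107  85  81  81  88  84  84  95 104 110 104  96 100  96  97  98  95  99  84  84  94 113 155 182 183 156 121 109
179 173 144 105  93  88  90  97 100 141 125  94  95  98  94  98  94  94  98  96  89  83  95 106 107 157 179 182 151 116
```

Run:
```python
from h import *
p=np.array([.2554,-.5143,.1756]); y=np.array([.445,-.896,0])
for s in(-.053,.053):
  for dz in(0,.02,.03): print(s,dz,w2px("side",[p+s*y+[0,0,dz]]).round(1))
print(w2px("side",[[.4998,.0535,z] for z in(.04,.055,.07)]).round(1))
K,R,t=cam("side"); print(-R.T@t); K,R,t=cam("top"); print(-R.T@t)
a=cv2.imread("pics/side0.png")[230:320,260:380]; cv2.imwrite("pics/s1.png",cv2.resize(a,(800,600),interpolation=2))
```

```text
-0.053 0 [[288.9 290.8]]
-0.053 0.02 [[288.7 281.7]]
-0.053 0.03 [[288.5 277.1]]
0.053 0 [[337. 320.]]
0.053 0.02 [[337.5 310.6]]
0.053 0.03 [[337.7 305.8]]
[[314.8 196.9]
 [314.8 192.6]
 [314.9 188.2]]
[ 0.0414908  -1.02349326  0.68423807]
[0.36299051 0.00751993 1.11615932]
```

View pics/s1.png

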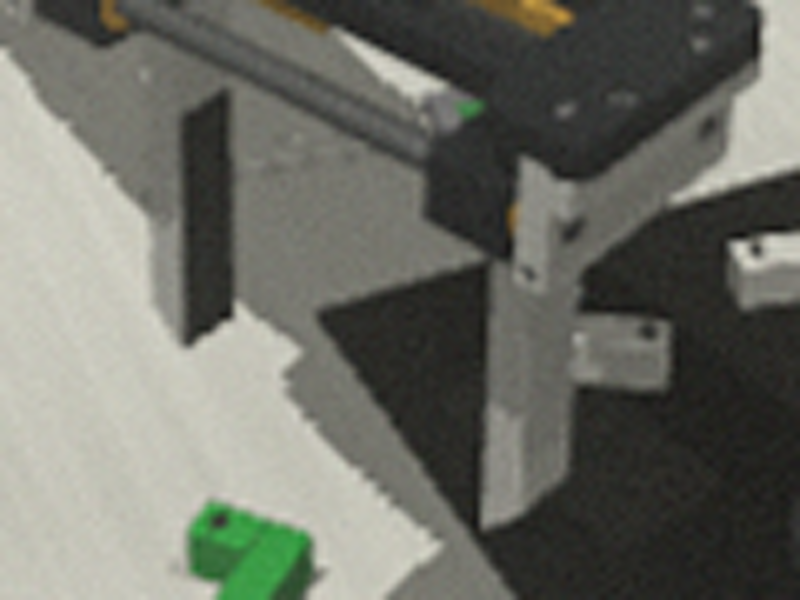

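The visible fingertips sit about 20 mm above where the reported TCP projects: row 282 against an expected 291, and row 309 against 320. So the fingers closed over the top of the knob. I'll verify this by touching the free bench with closed fingers.

```bash
python3 plan.py -,-,0.12,- 0.40,-0.05,0.05,-
```

```text
[0.0, 0.0, -0.324, -0.0] ->  [0.4985, 0.0536, 0.12, 1.5918]
[-0.406, -0.403, 0.28, -0.0] ->  [0.3999, -0.05, 0.05, 1.5918]
```

Emit:
step_arm(commands=[[0, 0, -0.324, 0], [0, 0, -0.324, 0], [0, 0, -0.324, 0], [0, 0, -0.324, 0], [0, 0, -0.324, 0], [0, 0, -0.324, 0], [0, 0, -0.324, 0], [0, 0, -0.324, 0], [0, 0, -0.324, 0], [0, 0, -0.324, 0]])

```text
time: 6.68
ee_pos: [0.4977, 0.0536, 0.1189]
tool_rot: [0.7, 0.714, -0.0, -0.001]
wrist_force: [0.2, 0.9, -0.8]
grip_width: 0.0006
grip_force: 0.0
```

Emit:
step_arm(commands=[[-0.203, -0.201, 0, 0], [-0.406, -0.403, 0, 0], [-0.406, -0.403, 0.1, 0], [-0.406, -0.403, 0.28, 0], [-0.406, -0.403, 0.28, 0], [-0.406, -0.403, 0.28, 0], [-0.406, -0.403, 0.28, 0], [-0.406, -0.403, 0.28, 0], [-0.406, -0.403, 0.28, 0], [-0.406, -0.403, 0.28, 0]])

```text
time: 7.52
ee_pos: [0.4015, -0.0501, 0.0511]
tool_rot: [0.699, 0.715, 0.001, 0.001]
wrist_force: [0.4, -0.5, -0.7]
grip_width: 0.0006
grip_force: 0.0
```

Emit:
step_arm(commands=[[0, 0, 0.04, 0], [0, 0, 0.08, 0], [0, 0, 0.12, 0], [0, 0, 0.16, 0], [0, 0, 0.2, 0], [0, 0, 0.208, 0], [0, 0, 0.216, 0], [0, 0, 0.216, 0], [0, 0, 0.216, 0], [0, 0, 0.216, 0]])

```text
time: 8.35
ee_pos: [0.4004, -0.0502, -0.0037]
tool_rot: [0.7, 0.715, 0.0, 0.001]
wrist_force: [-0.2, 0.5, -0.2]
grip_width: 0.0002
grip_force: 0.0
```

Emit:
step_arm(commands=[[0, 0, 0.008, 0], [0, 0, 0.016, 0], [0, 0, 0.024, 0], [0, 0, 0.032, 0], [0, 0, 0.04, 0], [0, 0, 0.044, 0], [0, 0, 0.048, 0], [0, 0, 0.048, 0], [0, 0, 0.048, 0], [0, 0, 0.048, 0]])

```text
time: 9.18
ee_pos: [0.3996, -0.0501, -0.0163]
tool_rot: [0.7, 0.714, 0.0, 0.0]
wrist_force: [0.0, 0.1, -0.4]
grip_width: 0.0004
grip_force: 0.0
```

Emit:
step_arm(commands=[[0, 0, 0.004, 0], [0, 0, 0.008, 0], [0, 0, 0.008, 0], [0, 0, 0.008, 0], [0, 0, 0.012, 0], [0, 0, 0.012, 0], [0, 0, 0.012, 0], [0, 0, 0.012, 0], [0, 0, 0.012, 0], [0, 0, 0.012, 0]])

```text
time: 10.02
ee_pos: [0.3996, -0.0501, -0.0193]
tool_rot: [0.7, 0.714, -0.0, 0.0]
wrist_force: [-0.4, 0.0, -0.3]
grip_width: 0.0005
grip_force: 0.0
```

Emit:
step_arm(commands=[[0, 0, 0.004, 0], [0, 0, 0.004, 0], [0, 0, 0.004, 0], [0, 0, 0.008, 0], [0, 0, 0.008, 0], [0, 0, 0.008, 0], [0, 0, 0.012, 0], [0, 0, 0.012, 0], [0, 0, 0.012, 0], [0, 0, 0.012, 0]])

```text
time: 10.85
ee_pos: [0.3996, -0.05, -0.0224]
tool_rot: [0.7, 0.714, 0.0, 0.0]
wrist_force: [0.0, 0.2, -0.1]
grip_width: 0.0004
grip_force: 0.0
```

Emit:
step_arm(commands=[[0, 0, 0.004, 0], [0, 0, 0.004, 0], [0, 0, 0.004, 0], [0, 0, 0.008, 0], [0, 0, 0.008, 0], [0, 0, 0.008, 0], [0, 0, 0.012, 0], [0, 0, 0.012, 0], [0, 0, 0.012, 0], [0, 0, 0.012, 0]])

```text
time: 11.68
ee_pos: [0.3995, -0.05, -0.0254]
tool_rot: [0.7, 0.714, -0.0, -0.0]
wrist_force: [0.0, 0.3, 0.2]
grip_width: 0.0004
grip_force: 0.0
```

Run:
```python
from h import *
im=manip.snapshot("side"); s=manip.get_state(); print(s['ee_pos'],s['wrist_force'])
print(w2px("side",[[.4,-.05,z] for z in(-.02,0,.02)]).round(1))
cv2.imwrite("pics/s2.png",cv2.resize(im[170:290,220:380,::-1],(800,600),interpolation=2))
```

```text
[ 0.39955742 -0.05003553 -0.02535488] [ 0.34381067  0.37554438 -0.00873327]
[[296.2 238.1]
 [296.1 232.2]
 [296.1 226.2]]
```

View pics/s2.png

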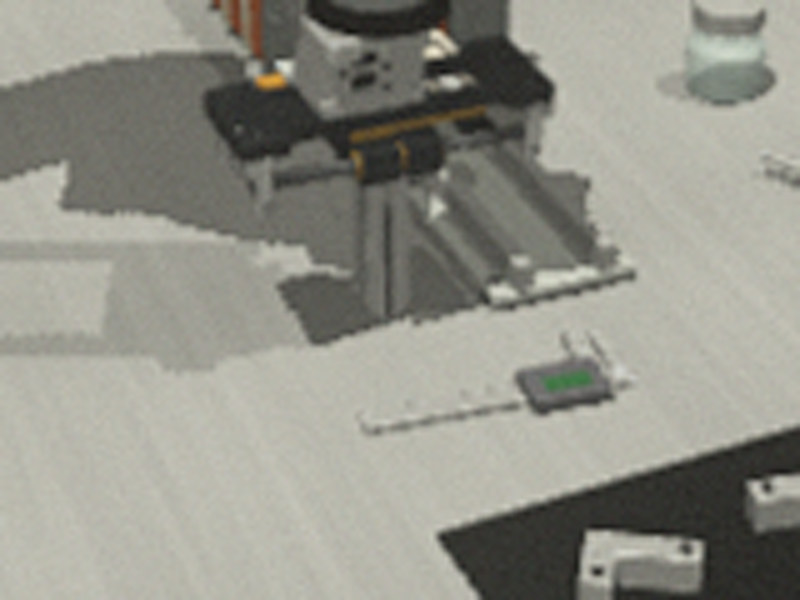

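The tips are at about crop (390,315), row 233, which is nearly on the bench. I'll keep going until contact.

Emit:
step_arm(commands=[[0, 0, 0.004, 0], [0, 0, 0.004, 0], [0, 0, 0.004, 0], [0, 0, 0.004, 0], [0, 0, 0.008, 0], [0, 0, 0.008, 0], [0, 0, 0.008, 0], [0, 0, 0.008, 0], [0, 0, 0.008, 0], [0, 0, 0.008, 0]])

```text
time: 12.57
ee_pos: [0.3995, -0.05, -0.0274]
tool_rot: [0.7, 0.714, 0.0, -0.0]
wrist_force: [0.0, 0.5, 0.8]
grip_width: 0.0007
grip_force: 0.0
```

Emit:
step_arm(commands=[[0, 0, 0.004, 0], [0, 0, 0.004, 0], [0, 0, 0.004, 0], [0, 0, 0.004, 0], [0, 0, 0.008, 0], [0, 0, 0.008, 0], [0, 0, 0.008, 0], [0, 0, 0.008, 0], [0, 0, 0.008, 0], [0, 0, 0.008, 0]])

```text
time: 13.4
ee_pos: [0.3997, -0.0501, -0.0286]
tool_rot: [0.7, 0.715, -0.0, -0.0]
wrist_force: [-1.7, 1.3, 9.4]
grip_width: 0.0004
grip_force: 4.4
```

```bash
python3 - <<'E'
from h import *
import json
c=json.load(open('cmd.json')); c[2]=-.001; json.dump(c,open('cmd.json','w'))   # z now = true fingertip height (reported + 28 mm)
im=np.load("im0.npy"); print(im[150:236:6,240:254].mean(2).astype(int))
for u in(244,245,246,247,248,249): print(u,[px2w("top",(u,195),z)[1].round(4) for z in(.104,.07,.0)])
E
python3 plan.py -,-,0.08,- 0.4985,0.0535,0.115,- -,-,0.038,-
```

```text
[[184 182 178 178 182 181 179 180 180 178 179 183 179 177]
 [174 177 177 179 177 181 182 181 178 180 178 176 174 176]
 [156  94 103 105 142 189 189 180 181 185 181 184 181 179]
 [122 131 130  84  16  24  48 133 188 186 184 184 182 181]
 [122 126 128  79  36  50  39  35  15 131 199 184 187 185]
 [126 134 116  55  30  36  36  29  39 138 198 186 186 183]
 [131 135 107  30 102 203 234 226 220 218 215 215 215 214]
 [128 135  97  14 147 230 216 196 181 212 211 209 205 210]
 [131 127 102  13 134 214 217 199 188 212 209 207 211 209]
 [129 138  92  19 153 222 216 183 159 215 211 215 209 207]
 [137 134  85  18  88 142 134 134 142 153 134 128 140 151]
 [137 136  82  42  52  23 155 242 234 227 229 233 186  83]
 [143 127  61  31  33   5 148 228 211 214 219 226 175  18]
 [166 171 166 163 140 144 144 125 103 123 137 126 100 139]
 [153 154 158 160 169 184 182 172 150 138 146 141 155 187]]
244 [np.float64(0.1847), np.float64(0.1906), np.float64(0.2029)]
245 [np.float64(0.182), np.float64(0.1878), np.float64(0.1999)]
246 [np.float64(0.1793), np.float64(0.185), np.float64(0.1969)]
247 [np.float64(0.1765), np.float64(0.1822), np.float64(0.1939)]
248 [np.float64(0.1738), np.float64(0.1794), np.float64(0.1909)]
249 [np.float64(0.1711), np.float64(0.1766), np.float64(0.1879)]
[0.0, 0.0, -0.324, -0.0] ->  [0.3999, -0.05, 0.08, 1.5918]
[0.406, 0.403, -0.14, -0.0] ->  [0.4985, 0.0536, 0.115, 1.5918]
[0.0, 0.0, 0.308, -0.0] ->  [0.4985, 0.0536, 0.038, 1.5918]
```

Emit:
step_arm(commands=[[0, 0, -0.1, 0], [0, 0, -0.2, 0], [0, 0, -0.324, 0], [0, 0, -0.324, 0], [0, 0, -0.324, 0], [0, 0, -0.324, 0], [0, 0, -0.324, 0], [0, 0, -0.324, 0], [0, 0, -0.324, 0], [0, 0, -0.324, 0]], fingers=0.6)

```text
time: 14.23
ee_pos: [0.3987, -0.0497, 0.0507]
tool_rot: [0.7, 0.714, -0.0, -0.001]
wrist_force: [-1.2, -0.2, 0.3]
grip_width: 0.0563
grip_force: 0.0
```

Emit:
step_arm(commands=[[0, 0, -0.14, 0], [0.2, 0.2, -0.14, 0], [0.3, 0.3, -0.14, 0], [0.406, 0.403, -0.14, 0], [0.406, 0.403, -0.14, 0], [0.406, 0.403, -0.14, 0], [0.406, 0.403, -0.14, 0], [0.406, 0.403, -0.14, 0], [0.406, 0.403, -0.14, 0], [0.406, 0.403, -0.14, 0]])

```text
time: 15.07
ee_pos: [0.4971, 0.0526, 0.0863]
tool_rot: [0.7, 0.714, -0.0, -0.0]
wrist_force: [0.4, 0.0, 1.2]
grip_width: 0.0562
grip_force: 0.0
```

Emit:
step_arm(commands=[[0, 0, 0.06, 0], [0, 0, 0.12, 0], [0, 0, 0.18, 0], [0, 0, 0.22, 0], [0, 0, 0.26, 0], [0, 0, 0.29, 0], [0, 0, 0.308, 0], [0, 0, 0.308, 0], [0, 0, 0.308, 0], [0, 0, 0.308, 0]])

```text
time: 15.9
ee_pos: [0.4989, 0.0535, 0.0103]
tool_rot: [0.7, 0.715, 0.0, 0.0]
wrist_force: [-0.2, -0.1, 0.5]
grip_width: 0.0564
grip_force: 0.0
```

Emit:
step_arm(commands=[[0, 0, 0, 0], [0, 0, 0, 0], [0, 0, 0, 0], [0, 0, 0, 0], [0, 0, 0, 0], [0, 0, 0, 0], [0, 0, 0, 0], [0, 0, 0, 0], [0, 0, 0, 0], [0, 0, 0, 0]], fingers=0, newtons=40)

```text
time: 16.73
ee_pos: [0.4995, 0.0536, 0.01]
tool_rot: [0.7, 0.714, 0.001, 0.001]
wrist_force: [5.0, 0.4, -4.3]
grip_width: 0.0272
grip_force: 40.0
```

Gripped at 27 mm. Now pull.

Emit:
step_arm(commands=[[-0.06, 0, 0, 0], [-0.13, 0, 0, 0], [-0.2, 0, 0, 0], [-0.28, 0, 0, 0], [-0.36, 0, 0, 0], [-0.44, 0, 0, 0], [-0.52, 0, 0, 0], [-0.6, 0, 0, 0], [-0.66, 0, 0, 0], [-0.7, 0, 0, 0]])

```text
time: 17.57
ee_pos: [0.503, -0.1226, 0.01]
tool_rot: [0.7, 0.714, 0.001, 0.001]
wrist_force: [5.3, 1.5, -1.6]
grip_width: 0.0273
grip_force: 40.0
```

Emit:
step_arm(commands=[[-0.012, 0, 0, 0], [-0.024, 0, 0, 0], [-0.036, 0, 0, 0], [-0.048, 0, 0, 0], [-0.06, 0, 0, 0], [-0.072, 0, 0, 0], [-0.08, 0, 0, 0], [-0.088, 0, 0, 0], [-0.088, 0, 0, 0], [-0.088, 0, 0, 0]])

```text
time: 18.4
ee_pos: [0.5032, -0.1405, 0.01]
tool_rot: [0.7, 0.714, 0.002, -0.001]
wrist_force: [5.3, 5.8, 0.2]
grip_width: 0.0268
grip_force: 40.0
```

Emit:
step_arm(commands=[[-0.004, 0, 0, 0], [-0.008, 0, 0, 0], [-0.012, 0, 0, 0], [-0.016, 0, 0, 0], [-0.02, 0, 0, 0], [-0.024, 0, 0, 0], [-0.028, 0, 0, 0], [-0.028, 0, 0, 0], [-0.028, 0, 0, 0], [-0.028, 0, 0, 0]])

```text
time: 19.23
ee_pos: [0.5032, -0.1402, 0.0099]
tool_rot: [0.7, 0.714, 0.006, -0.005]
wrist_force: [7.8, 23.9, 7.2]
grip_width: 0.0266
grip_force: 40.0
```

The carriage is at its stop (24 N). Release and park to measure the tray.

```bash
python3 - <<'E'
import json
json.dump([.4985+.204*.021,.0535-.204,.038,1.5918],open('cmd.json','w'))
E
python3 plan.py -,-,0.13,- 0.30,-0.45,0.21,0.51
```

```text
[0.0, 0.0, -0.368, -0.0] ->  [0.5028, -0.1505, 0.13, 1.5918]
[-0.59, -0.418, -0.16, 0.172] ->  [0.4014, -0.3002, 0.17, 1.0514]
[-0.722, -0.055, -0.16, 0.172] ->  [0.2999, -0.45, 0.21, 0.5111]
```

Emit:
step_arm(commands=[[0, 0, 0, 0], [0, 0, 0, 0], [0, 0, 0, 0], [0, 0, 0, 0], [0, 0, 0, 0], [0, 0, 0, 0], [0, 0, 0, 0], [0, 0, 0, 0], [0, 0, 0, 0], [0, 0, 0, 0]], fingers=0.6)

```text
time: 20.07
ee_pos: [0.5024, -0.1505, 0.0096]
tool_rot: [0.7, 0.714, -0.0, -0.0]
wrist_force: [0.2, -0.7, -0.8]
grip_width: 0.0563
grip_force: 0.0
```

Emit:
step_arm(commands=[[0, 0, -0.15, 0], [0, 0, -0.368, 0], [0, 0, -0.368, 0], [0, 0, -0.368, 0], [0, 0, -0.368, 0], [0, 0, -0.368, 0], [0, 0, -0.368, 0], [0, 0, -0.368, 0], [0, 0, -0.368, 0], [0, 0, -0.368, 0]])

```text
time: 20.9
ee_pos: [0.5018, -0.1501, 0.1006]
tool_rot: [0.7, 0.714, -0.0, -0.001]
wrist_force: [-0.6, 0.4, -0.5]
grip_width: 0.0566
grip_force: 0.0
```

Emit:
step_arm(commands=[[-0.59, -0.418, -0.16, 0.172], [-0.59, -0.418, -0.16, 0.172], [-0.59, -0.418, -0.16, 0.172], [-0.59, -0.418, -0.16, 0.172], [-0.59, -0.418, -0.16, 0.172], [-0.59, -0.418, -0.16, 0.172], [-0.59, -0.418, -0.16, 0.172], [-0.59, -0.418, -0.16, 0.172], [-0.59, -0.418, -0.16, 0.172], [-0.59, -0.418, -0.16, 0.172]])

```text
time: 21.73
ee_pos: [0.4014, -0.2985, 0.141]
tool_rot: [0.864, 0.503, -0.0, -0.001]
wrist_force: [-0.5, 0.0, -1.5]
grip_width: 0.0562
grip_force: 0.0
```

Emit:
step_arm(commands=[[-0.722, -0.055, -0.16, 0.172], [-0.722, -0.055, -0.16, 0.172], [-0.722, -0.055, -0.16, 0.172], [-0.722, -0.055, -0.16, 0.172], [-0.722, -0.055, -0.16, 0.172], [-0.722, -0.055, -0.16, 0.172], [-0.722, -0.055, -0.16, 0.172], [-0.722, -0.055, -0.16, 0.172], [-0.722, -0.055, -0.16, 0.172], [-0.722, -0.055, -0.16, 0.172]])

```text
time: 22.57
ee_pos: [0.3005, -0.4483, 0.1811]
tool_rot: [0.967, 0.254, 0.0, -0.001]
wrist_force: [0.9, 0.1, -0.6]
grip_width: 0.0565
grip_force: 0.0
```

Run:
```python
from h import *
im=manip.snapshot("top"); np.save("im1.npy",im)
cv2.imwrite("pics/t2.png",cv2.resize(im[140:260,230:470,::-1],(800,400),interpolation=2))
print(look("top","knob"),look("top","pocket0"),look("top","pocket1"),look("top","pocket2"))
for uv in((417,159),(410,190),(417,226)):
    x,f=fit("top",im,uv,.002); print(np.round(x,4),round(f,1))
g=cv2.cvtColor(im,cv2.COLOR_RGB2GRAY)
print(g[196:200,240:400].mean(0).astype(int).tolist())
```

```text
[([0.5028, 0.0339, 0.0309], 0.67)] [([0.4976, 0.033, 0.0364], 0.96)] [([0.4976, 0.033, 0.0364], 0.96)] [([0.4976, 0.033, 0.0364], 0.96)]
[ 0.6228 -0.3188  0.4806] 27.5
[ 0.53   -0.2921  6.1137] 24.0
[ 0.4269 -0.3245  2.5824] 27.3
[134, 141, 101, 21, 66, 120, 136, 86, 140, 219, 203, 216, 216, 214, 215, 215, 213, 214, 213, 214, 214, 217, 198, 188, 219, 215, 215, 214, 214, 215, 214, 213, 215, 212, 214, 214, 212, 214, 214, 214, 213, 215, 215, 215, 205, 198, 216, 215, 202, 194, 217, 213, 213, 215, 216, 212, 213, 215, 214, 214, 214, 214, 214, 215, 213, 213, 215, 215, 216, 219, 194, 180, 216, 213, 214, 215, 214, 214, 214, 214, 213, 213, 213, 215, 214, 214, 214, 214, 213, 214, 214, 214, 216, 215, 215, 219, 194, 182, 221, 220, 169, 59, 154, 233, 196, 152, 180, 179, 180, 178, 179, 181, 177, 170, 172, 153, 69, 8, 25, 26, 25, 23, 24, 24, 22, 15, 56, 150, 192, 184, 182, 183, 182, 184, 181, 182, 181, 182, 180, 184, 183, 182, 181, 182, 181, 182, 183, 170, 170, 181, 118, 2, 11, 18, 13, 14, 10, 10, 16, 8]
```

View pics/t2.png

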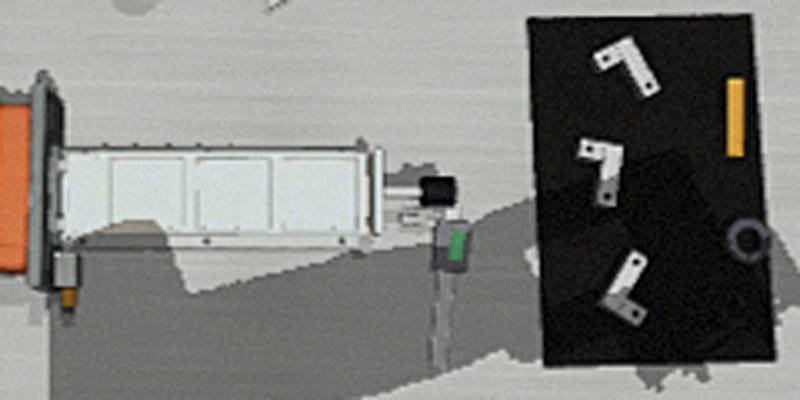

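Run:
```python
from h import *
im=np.load("im1.npy"); g=cv2.cvtColor(im,cv2.COLOR_RGB2GRAY)
print('knob',px2w("top",(361.2,197),.067).round(4), px2w("top",(361.2,197),.056).round(4))
for u in(262.6,284.5,288.6,310.7,336.6): print(u,px2w("top",(u,197),.041).round(4)[1],px2w("top",(u,197),.035).round(4)[1])
for u in (270,298,325): print(u,g[178:220,u:u+4].mean(1).astype(int).tolist())
for u,v in((325,183),(325,208)): print(px2w("top",(u,v),.041)[:2])
k=np.array([.503,-.1405]); s=np.array([-.021,1])
for d in(0,.1,.176,.252): print(k+s*d, w2px("top",[[*(k+s*d),.035]]))
```

```text
knob [ 0.5022 -0.1408  0.067 ] [ 0.5037 -0.1423  0.056 ]
262.6 0.1418 0.1426
284.5 0.0785 0.0789
288.6 0.0667 0.067
310.7 0.0026 0.0026
336.6 -0.0727 -0.0732
270 [183, 184, 187, 186, 179, 139, 78, 166, 218, 182, 218, 215, 213, 216, 216, 215, 212, 214, 215, 215, 213, 212, 214, 213, 216, 215, 218, 211, 129, 142, 145, 140, 97, 103, 108, 101, 76, 96, 120, 113, 111, 114]
298 [178, 179, 178, 183, 187, 150, 96, 172, 215, 152, 221, 215, 216, 214, 214, 214, 215, 215, 214, 215, 213, 215, 212, 214, 214, 213, 215, 211, 214, 213, 199, 190, 157, 203, 202, 196, 137, 158, 185, 181, 176, 181]
325 [179, 178, 178, 182, 189, 173, 70, 167, 221, 184, 219, 214, 213, 213, 214, 216, 216, 215, 213, 214, 213, 214, 215, 214, 213, 214, 214, 215, 215, 215, 214, 195, 185, 203, 200, 197, 142, 161, 186, 185, 151, 104]
[ 0.54455017 -0.03829309]
[ 0.47121778 -0.03948873]
[ 0.503  -0.1405] [[359.55835625 198.1343948 ]]
[ 0.5009 -0.0405] [[325.41824292 198.10149941]]
[0.499304 0.0355  ] [[299.38085996 198.07641134]]
[0.497708 0.1115  ] [[273.26458084 198.05124724]]
```

```bash
python3 plan.py 0.6263,-0.3296,0.11,0.495 -,-,0.011,- -,-,0.12,- 0.5088,0.1092,0.12,1.592 -,-,0.06,-
```

```text
[0.687, 0.109, 0.2, 0.003] ->  [0.463, -0.3898, 0.16, 0.5017]
[0.688, 0.103, 0.2, 0.002] ->  [0.6262, -0.3297, 0.11, 0.4954]
[0.0, 0.0, 0.396, -0.0] ->  [0.6262, -0.3297, 0.011, 0.4954]
[0.0, 0.0, -0.436, -0.0] ->  [0.6262, -0.3297, 0.12, 0.4954]
[0.211, -0.884, 0.0, -0.175] ->  [0.5676, -0.1102, 0.12, 1.0452]
[0.641, -0.644, 0.0, -0.174] ->  [0.5087, 0.1092, 0.12, 1.5918]
[0.0, 0.0, 0.24, -0.0] ->  [0.5087, 0.1092, 0.06, 1.5918]
```

Emit:
step_arm(commands=[[0.687, 0.109, 0.2, 0.003], [0.687, 0.109, 0.2, 0.003], [0.687, 0.109, 0.2, 0.003], [0.687, 0.109, 0.2, 0.003], [0.687, 0.109, 0.2, 0.003], [0.687, 0.109, 0.2, 0.003], [0.687, 0.109, 0.2, 0.003], [0.687, 0.109, 0.2, 0.003], [0.687, 0.109, 0.2, 0.003], [0.687, 0.109, 0.2, 0.003]], fingers=0.43)

```text
time: 23.65
ee_pos: [0.4616, -0.391, 0.1325]
tool_rot: [0.969, 0.247, 0.0, 0.001]
wrist_force: [0.7, 0.2, 0.1]
grip_width: 0.0406
grip_force: 0.0
```

Emit:
step_arm(commands=[[0.688, 0.103, 0.2, 0.002], [0.688, 0.103, 0.2, 0.002], [0.688, 0.103, 0.2, 0.002], [0.688, 0.103, 0.2, 0.002], [0.688, 0.103, 0.2, 0.002], [0.688, 0.103, 0.2, 0.002], [0.688, 0.103, 0.2, 0.002], [0.688, 0.103, 0.2, 0.002], [0.688, 0.103, 0.2, 0.002], [0.688, 0.103, 0.2, 0.002]])

```text
time: 24.48
ee_pos: [0.6248, -0.3311, 0.0829]
tool_rot: [0.97, 0.244, 0.0, 0.001]
wrist_force: [-0.1, -0.4, -0.6]
grip_width: 0.0404
grip_force: 0.0
```

Emit:
step_arm(commands=[[0, 0, 0.1, 0], [0, 0, 0.2, 0], [0, 0, 0.25, 0], [0, 0, 0.3, 0], [0, 0, 0.34, 0], [0, 0, 0.37, 0], [0, 0, 0.396, 0], [0, 0, 0.396, 0], [0, 0, 0.396, 0], [0, 0, 0.396, 0]])

```text
time: 25.32
ee_pos: [0.6266, -0.3301, -0.0164]
tool_rot: [0.969, 0.245, 0.001, 0.001]
wrist_force: [0.1, -1.0, 0.1]
grip_width: 0.0403
grip_force: 0.0
```

Emit:
step_arm(commands=[[0, 0, 0, 0], [0, 0, 0, 0], [0, 0, 0, 0], [0, 0, 0, 0], [0, 0, 0, 0], [0, 0, 0, 0], [0, 0, 0, 0], [0, 0, 0, 0], [0, 0, 0, 0], [0, 0, 0, 0]], fingers=0, newtons=30)

```text
time: 26.15
ee_pos: [0.6258, -0.3291, -0.017]
tool_rot: [0.969, 0.245, -0.0, -0.0]
wrist_force: [-2.1, 2.9, 6.1]
grip_width: 0.0156
grip_force: 30.0
```

Emit:
step_arm(commands=[[0, 0, -0.06, 0], [0, 0, -0.14, 0], [0, 0, -0.24, 0], [0, 0, -0.34, 0], [0, 0, -0.436, 0], [0, 0, -0.436, 0], [0, 0, -0.436, 0], [0, 0, -0.436, 0], [0, 0, -0.436, 0], [0, 0, -0.436, 0]])

```text
time: 26.98
ee_pos: [0.6242, -0.3286, 0.0886]
tool_rot: [0.969, 0.245, -0.002, -0.002]
wrist_force: [-0.1, -0.6, -1.9]
grip_width: 0.0157
grip_force: 30.0
```

Emit:
step_arm(commands=[[0.02, -0.09, 0, -0.02], [0.05, -0.2, 0, -0.04], [0.08, -0.32, 0, -0.06], [0.105, -0.44, 0, -0.085], [0.13, -0.55, 0, -0.11], [0.16, -0.67, 0, -0.13], [0.19, -0.79, 0, -0.155], [0.211, -0.884, 0, -0.175], [0.211, -0.884, 0, -0.175], [0.211, -0.884, 0, -0.175]])

```text
time: 27.82
ee_pos: [0.5662, -0.1086, 0.0905]
tool_rot: [0.866, 0.5, -0.001, -0.001]
wrist_force: [0.1, -0.8, -0.8]
grip_width: 0.0158
grip_force: 30.0
```

Emit:
step_arm(commands=[[0.06, -0.06, 0, -0.02], [0.14, -0.14, 0, -0.04], [0.23, -0.23, 0, -0.06], [0.32, -0.32, 0, -0.085], [0.41, -0.41, 0, -0.11], [0.5, -0.5, 0, -0.135], [0.58, -0.58, 0, -0.16], [0.641, -0.644, 0, -0.174], [0.641, -0.644, 0, -0.174], [0.641, -0.644, 0, -0.174]])

```text
time: 28.65
ee_pos: [0.5087, 0.1091, 0.0913]
tool_rot: [0.7, 0.715, -0.0, 0.0]
wrist_force: [0.6, -0.1, -2.5]
grip_width: 0.0154
grip_force: 30.0
```

Run:
```python
from h import *
s=manip.get_state(); print(s['time'],s['ee_pos'],s['grip_width'],s['grip_force'],s['tool_rot'])
im=manip.snapshot("side"); im2=manip.snapshot("top")
a=cv2.resize(im[110:230,230:390,::-1],(560,420),interpolation=2); cv2.imwrite("pics/p1.png",a)
```

```text
28.65 [0.50868432 0.10913525 0.09127129] 0.01537760609921725 29.99759405851364 [ 6.99589662e-01  7.14544686e-01 -3.32000247e-04  2.93950187e-04]
```

View pics/p1.png

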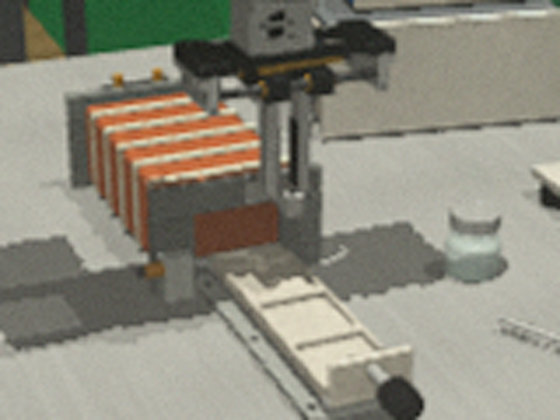

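Emit:
step_arm(commands=[[0, 0, 0.07, 0], [0, 0, 0.14, 0], [0, 0, 0.2, 0], [0, 0, 0.24, 0], [0, 0, 0.26, 0], [0, 0, 0.275, 0], [0, 0, 0.287, 0], [0, 0, 0.295, 0], [0, 0, 0.302, 0], [0, 0, 0.302, 0]])

```text
time: 29.58
ee_pos: [0.5086, 0.1094, 0.0164]
tool_rot: [0.7, 0.714, 0.0, 0.0]
wrist_force: [-0.4, 0.4, -2.2]
grip_width: 0.016
grip_force: 30.0
```

Emit:
step_arm(commands=[[0, 0, 0.004, 0], [0, 0, 0.004, 0], [0, 0, 0.004, 0], [0, 0, 0.004, 0], [0, 0, 0.004, 0], [0, 0, 0.004, 0], [0, 0, 0.004, 0], [0, 0, 0.004, 0], [0, 0, 0.004, 0], [0, 0, 0.004, 0]])

```text
time: 30.42
ee_pos: [0.5089, 0.1095, 0.0159]
tool_rot: [0.7, 0.715, 0.0, 0.0]
wrist_force: [-1.3, 0.3, 6.1]
grip_width: 0.0156
grip_force: 30.0
```

```bash
python3 - <<'E'
import json
c=json.load(open('cmd.json')); c[2]=.12-.302*.25-.001; json.dump(c,open('cmd.json','w'))
E
python3 plan.py -,-,0.12,- 0.5262,-0.3026,0.11,2.980 -,-,0.011,- -,-,0.12,- 0.4884,0.0368,0.12,1.592
```

```text
[0.0, 0.0, -0.306, -0.0] ->  [0.5087, 0.1092, 0.12, 1.5918]
[-0.824, 0.018, 0.02, -0.221] ->  [0.5175, -0.0966, 0.115, 2.2861]
[-0.645, -0.514, 0.02, -0.221] ->  [0.5263, -0.3026, 0.11, 2.9804]
[0.0, 0.0, 0.396, -0.0] ->  [0.5263, -0.3026, 0.011, 2.9804]
[0.0, 0.0, -0.436, -0.0] ->  [0.5263, -0.3026, 0.12, 2.9804]
[0.184, 0.658, -0.0, 0.221] ->  [0.5073, -0.1329, 0.12, 2.2861]
[0.562, 0.388, -0.0, 0.221] ->  [0.4884, 0.0368, 0.12, 1.5918]
```

Emit:
step_arm(commands=[[0, 0, 0, 0], [0, 0, 0, 0], [0, 0, 0, 0], [0, 0, 0, 0], [0, 0, 0, 0], [0, 0, 0, 0], [0, 0, -0.05, 0], [0, 0, -0.1, 0], [0, 0, -0.2, 0], [0, 0, -0.306, 0]], fingers=0.43)

```text
time: 31.25
ee_pos: [0.5067, 0.1093, 0.091]
tool_rot: [0.7, 0.714, -0.001, -0.001]
wrist_force: [-0.1, -0.9, 0.1]
grip_width: 0.041
grip_force: 0.0
```

Emit:
step_arm(commands=[[-0.824, 0.018, 0.02, -0.221], [-0.824, 0.018, 0.02, -0.221], [-0.824, 0.018, 0.02, -0.221], [-0.824, 0.018, 0.02, -0.221], [-0.824, 0.018, 0.02, -0.221], [-0.824, 0.018, 0.02, -0.221], [-0.824, 0.018, 0.02, -0.221], [-0.824, 0.018, 0.02, -0.221], [-0.824, 0.018, 0.02, -0.221], [-0.824, 0.018, 0.02, -0.221]])

```text
time: 32.08
ee_pos: [0.5169, -0.0951, 0.0865]
tool_rot: [0.415, 0.91, 0.0, -0.0]
wrist_force: [0.3, -0.2, -0.3]
grip_width: 0.0403
grip_force: 0.0
```

```bash
cat > chk.py <<'E'
from h import *
import sys
im=manip.snapshot("top"); np.save("imc.npy",im)
for a in sys.argv[1:]:
    u,v,z=map(float,a.split(','))
    try:
        x,f=fit("top",im,(u,v),z,lo=45 if z<.01 else 150,hi=110 if z<.01 else 190); print(a,np.round(x,4),round(f,1))
    except Exception as e: print(a,'none',e)
E
python3 chk.py 410,190,.002 417,226,.002
python3 - <<'E'
from h import *
print(look("side","yoke0"))
a=np.load("imc.npy")[140:260,230:470,::-1]; cv2.imwrite("pics/t3.png",cv2.resize(a,(800,400),interpolation=2))
E
```

```text
410,190,.002 [ 0.5299 -0.2919 -0.1482] 17.9
417,226,.002 [ 0.4263 -0.3244  2.5919] 16.7
[([0.4232, -0.3205, 0.0205], 0.77), ([0.5023, 0.1069, 0.1193], 0.66), ([0.5319, -0.3012, 0.0229], 0.65), ([0.4957, 0.0053, 0.0393], 0.62), ([0.2757, -0.3779, 0.0226], 0.54), ([0.5047, -0.3556, 0.0025], 0.33)]
```

View pics/t3.png

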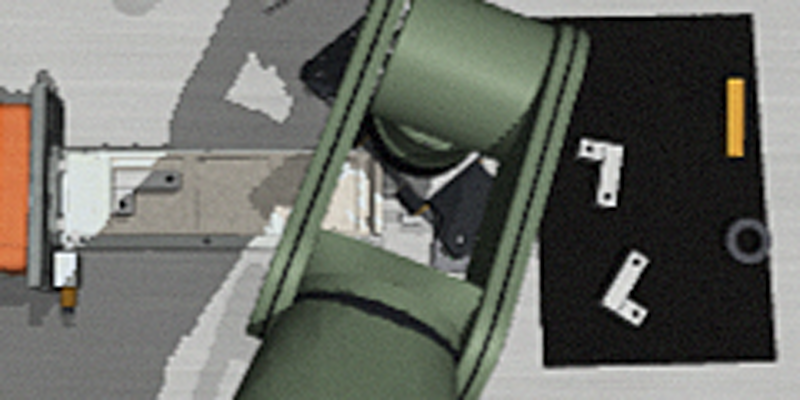

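Yoke 1 sits square in pocket 2, at crop (148,190). The other two haven't moved, so continue with yoke 2.

Emit:
step_arm(commands=[[-0.645, -0.514, 0.02, -0.221], [-0.645, -0.514, 0.02, -0.221], [-0.645, -0.514, 0.02, -0.221], [-0.645, -0.514, 0.02, -0.221], [-0.645, -0.514, 0.02, -0.221], [-0.645, -0.514, 0.02, -0.221], [-0.645, -0.514, 0.02, -0.221], [-0.645, -0.514, 0.02, -0.221], [-0.645, -0.514, 0.02, -0.221], [-0.645, -0.514, 0.02, -0.221]])

```text
time: 33.02
ee_pos: [0.526, -0.3004, 0.0815]
tool_rot: [0.08, 0.997, 0.0, -0.0]
wrist_force: [0.4, 0.3, 0.4]
grip_width: 0.0405
grip_force: 0.0
```

Emit:
step_arm(commands=[[0, 0, 0.1, 0], [0, 0, 0.2, 0], [0, 0, 0.25, 0], [0, 0, 0.3, 0], [0, 0, 0.34, 0], [0, 0, 0.37, 0], [0, 0, 0.396, 0], [0, 0, 0.396, 0], [0, 0, 0.396, 0], [0, 0, 0.396, 0]])

```text
time: 33.85
ee_pos: [0.5266, -0.3031, -0.0165]
tool_rot: [0.081, 0.997, -0.0, 0.001]
wrist_force: [0.1, 0.3, 0.1]
grip_width: 0.0405
grip_force: 0.0
```

Emit:
step_arm(commands=[[0, 0, 0, 0], [0, 0, 0, 0], [0, 0, 0, 0], [0, 0, 0, 0], [0, 0, 0, 0], [0, 0, 0, 0], [0, 0, 0, 0], [0, 0, 0, 0], [0, 0, 0, 0], [0, 0, 0, 0]], fingers=0, newtons=30)

```text
time: 34.68
ee_pos: [0.5262, -0.3021, -0.017]
tool_rot: [0.081, 0.997, 0.0, 0.0]
wrist_force: [0.9, 3.9, 5.2]
grip_width: 0.0155
grip_force: 30.0
```

Emit:
step_arm(commands=[[0, 0, -0.06, 0], [0, 0, -0.14, 0], [0, 0, -0.24, 0], [0, 0, -0.34, 0], [0, 0, -0.436, 0], [0, 0, -0.436, 0], [0, 0, -0.436, 0], [0, 0, -0.436, 0], [0, 0, -0.436, 0], [0, 0, -0.436, 0]])

```text
time: 35.52
ee_pos: [0.5243, -0.3015, 0.089]
tool_rot: [0.081, 0.997, 0.001, -0.002]
wrist_force: [-0.2, -0.0, -0.9]
grip_width: 0.0154
grip_force: 30.0
```

Emit:
step_arm(commands=[[0.02, 0.06, 0, 0.02], [0.04, 0.15, 0, 0.05], [0.065, 0.24, 0, 0.08], [0.09, 0.33, 0, 0.11], [0.115, 0.42, 0, 0.14], [0.14, 0.51, 0, 0.17], [0.165, 0.59, 0, 0.2], [0.184, 0.658, 0, 0.221], [0.184, 0.658, 0, 0.221], [0.184, 0.658, 0, 0.221]])

```text
time: 36.35
ee_pos: [0.5061, -0.1319, 0.0906]
tool_rot: [0.413, 0.911, -0.0, -0.001]
wrist_force: [-0.4, 0.0, -0.7]
grip_width: 0.0155
grip_force: 30.0
```

Emit:
step_arm(commands=[[0.05, 0.035, 0, 0.02], [0.13, 0.09, 0, 0.05], [0.2, 0.14, 0, 0.08], [0.28, 0.19, 0, 0.11], [0.36, 0.25, 0, 0.14], [0.44, 0.3, 0, 0.17], [0.51, 0.35, 0, 0.2], [0.562, 0.388, 0, 0.221], [0.562, 0.388, 0, 0.221], [0.562, 0.388, 0, 0.221]])

```text
time: 37.18
ee_pos: [0.4882, 0.0364, 0.0913]
tool_rot: [0.699, 0.716, -0.0, 0.0]
wrist_force: [-0.4, -0.2, -1.9]
grip_width: 0.0153
grip_force: 30.0
```

Emit:
step_arm(commands=[[0, 0, 0.07, 0], [0, 0, 0.14, 0], [0, 0, 0.2, 0], [0, 0, 0.24, 0], [0, 0, 0.26, 0], [0, 0, 0.275, 0], [0, 0, 0.287, 0], [0, 0, 0.295, 0], [0, 0, 0.302, 0], [0, 0, 0.306, 0]])

```text
time: 38.02
ee_pos: [0.4886, 0.0368, 0.0159]
tool_rot: [0.7, 0.715, 0.0, 0.0]
wrist_force: [-2.3, -0.3, 8.3]
grip_width: 0.0155
grip_force: 30.0
```

```bash
python3 - <<'E'
import json
c=json.load(open('cmd.json')); c[2]=.12-.306*.25; json.dump(c,open('cmd.json','w'))
E
python3 plan.py -,-,0.12,- 0.4341,-0.3163,0.11,2.585 -,-,0.011,- -,-,0.12,- 0.5120,-0.0428,0.12,1.592
```

```text
[0.0, 0.0, -0.306, -0.0] ->  [0.4884, 0.0368, 0.12, 1.5918]
[-0.704, -0.123, 0.02, -0.158] ->  [0.4613, -0.1398, 0.115, 2.0882]
[-0.56, -0.444, 0.02, -0.158] ->  [0.4341, -0.3164, 0.11, 2.5845]
[0.0, 0.0, 0.396, -0.0] ->  [0.4341, -0.3164, 0.011, 2.5845]
[0.0, 0.0, -0.436, -0.0] ->  [0.4341, -0.3164, 0.12, 2.5845]
[0.157, 0.547, -0.0, 0.158] ->  [0.4731, -0.1795, 0.12, 2.0882]
[0.398, 0.406, -0.0, 0.158] ->  [0.5121, -0.0429, 0.12, 1.5918]
```

Emit:
step_arm(commands=[[0, 0, 0, 0], [0, 0, 0, 0], [0, 0, 0, 0], [0, 0, 0, 0], [0, 0, 0, 0], [0, 0, 0, 0], [0, 0, -0.05, 0], [0, 0, -0.1, 0], [0, 0, -0.2, 0], [0, 0, -0.306, 0]], fingers=0.43)

```text
time: 38.85
ee_pos: [0.4864, 0.0371, 0.0912]
tool_rot: [0.7, 0.714, -0.001, -0.001]
wrist_force: [0.1, -0.3, 0.2]
grip_width: 0.0407
grip_force: 0.0
```

Emit:
step_arm(commands=[[-0.704, -0.123, 0.02, -0.158], [-0.704, -0.123, 0.02, -0.158], [-0.704, -0.123, 0.02, -0.158], [-0.704, -0.123, 0.02, -0.158], [-0.704, -0.123, 0.02, -0.158], [-0.704, -0.123, 0.02, -0.158], [-0.704, -0.123, 0.02, -0.158], [-0.704, -0.123, 0.02, -0.158], [-0.704, -0.123, 0.02, -0.158], [-0.704, -0.123, 0.02, -0.158]])

```text
time: 39.68
ee_pos: [0.4611, -0.1383, 0.0866]
tool_rot: [0.502, 0.865, 0.0, -0.0]
wrist_force: [-0.2, 0.2, -0.5]
grip_width: 0.0403
grip_force: 0.0
```

```bash
python3 chk.py 417,226,.002; python3 -c "
from h import *
print(look('top','yoke0'))"
```

```text
417,226,.002 [ 0.4277 -0.3182  2.7721] 182.4
[([0.2807, -0.3722, 0.0188], 0.75), ([0.5028, 0.1209, 0.0568], 0.67), ([0.4884, 0.0251, 0.0539], 0.55), ([0.4968, 0.0368, 0.0359], 0.3)]
```

```bash
python3 -c "
from h import *
s=manip.snapshot('side'); print(look('side','yoke0'))
t=np.load('imc.npy')
cv2.imwrite('pics/t4.png',np.vstack([cv2.resize(t[140:260,230:470,::-1],(600,300),interpolation=2),cv2.resize(s[190:330,230:510,::-1],(600,300),interpolation=2)]))"
```

```text
[([0.4264, -0.3165, 0.0212], 0.81), ([0.2774, -0.3791, 0.0231], 0.66)]
```

View pics/t4.png

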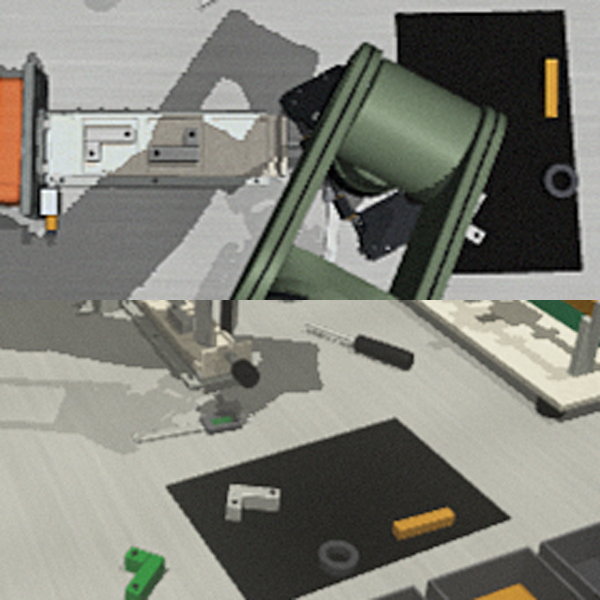

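Yokes 1 and 2 lie square in pockets 2 and 1. Yoke 3 is hidden in the top view but clear in the side view at (348,283), so I'll fit it there.

```bash
python3 -c "
from h import *
s=manip.snapshot('side'); x,f=fit('side',s,(348,283),.002,lo=70,hi=100); print(x,f)
print(sil('side',.4263,-.3244,2.585,.002,roi=(331,266,34,34)).sum())
g=cv2.cvtColor(s,cv2.COLOR_RGB2GRAY)[266:300,331:365]; print(((g>70)).sum())"
```

```text
[ 0.42688144 -0.32006995  2.59750963] 7.785847750865052
321.1490196078431
357
```

Emit:
step_arm(commands=[[-0.56, -0.444, 0.02, -0.158], [-0.56, -0.444, 0.02, -0.158], [-0.56, -0.444, 0.02, -0.158], [-0.56, -0.444, 0.02, -0.158], [-0.56, -0.444, 0.02, -0.158], [-0.56, -0.444, 0.02, -0.158], [-0.56, -0.444, 0.02, -0.158], [-0.56, -0.444, 0.02, -0.158], [-0.56, -0.444, 0.02, -0.158], [-0.56, -0.444, 0.02, -0.158]])

```text
time: 40.77
ee_pos: [0.4339, -0.3147, 0.0815]
tool_rot: [0.274, 0.962, 0.0, -0.0]
wrist_force: [-0.5, 0.1, -1.2]
grip_width: 0.0406
grip_force: 0.0
```

Emit:
step_arm(commands=[[0, 0, 0.1, 0], [0, 0, 0.2, 0], [0, 0, 0.25, 0], [0, 0, 0.3, 0], [0, 0, 0.34, 0], [0, 0, 0.37, 0], [0, 0, 0.396, 0], [0, 0, 0.396, 0], [0, 0, 0.396, 0], [0, 0, 0.396, 0]])

```text
time: 41.6
ee_pos: [0.4343, -0.3167, -0.0167]
tool_rot: [0.275, 0.961, -0.0, 0.001]
wrist_force: [0.2, -0.5, 0.2]
grip_width: 0.0405
grip_force: 0.0
```

Emit:
step_arm(commands=[[0, 0, 0, 0], [0, 0, 0, 0], [0, 0, 0, 0], [0, 0, 0, 0], [0, 0, 0, 0], [0, 0, 0, 0], [0, 0, 0, 0], [0, 0, 0, 0], [0, 0, 0, 0], [0, 0, 0, 0]], fingers=0, newtons=30)

```text
time: 42.43
ee_pos: [0.4343, -0.3162, -0.0169]
tool_rot: [0.275, 0.961, 0.0, 0.0]
wrist_force: [1.3, 2.8, 5.3]
grip_width: 0.0158
grip_force: 30.0
```

Emit:
step_arm(commands=[[0, 0, -0.06, 0], [0, 0, -0.14, 0], [0, 0, -0.24, 0], [0, 0, -0.34, 0], [0, 0, -0.436, 0], [0, 0, -0.436, 0], [0, 0, -0.436, 0], [0, 0, -0.436, 0], [0, 0, -0.436, 0], [0, 0, -0.436, 0]])

```text
time: 43.27
ee_pos: [0.4323, -0.315, 0.0893]
tool_rot: [0.275, 0.961, 0.001, -0.002]
wrist_force: [-0.8, 0.3, -1.4]
grip_width: 0.0156
grip_force: 30.0
```

Emit:
step_arm(commands=[[0.015, 0.05, 0, 0.015], [0.035, 0.12, 0, 0.04], [0.055, 0.2, 0, 0.06], [0.08, 0.28, 0, 0.08], [0.1, 0.36, 0, 0.1], [0.12, 0.43, 0, 0.125], [0.14, 0.5, 0, 0.145], [0.157, 0.547, 0, 0.158], [0.157, 0.547, 0, 0.158], [0.157, 0.547, 0, 0.158]])

```text
time: 44.1
ee_pos: [0.472, -0.1789, 0.0906]
tool_rot: [0.502, 0.865, -0.0, -0.001]
wrist_force: [1.0, 0.9, -2.1]
grip_width: 0.0157
grip_force: 30.0
```

Emit:
step_arm(commands=[[0.04, 0.04, 0, 0.015], [0.09, 0.09, 0, 0.04], [0.15, 0.15, 0, 0.06], [0.21, 0.21, 0, 0.08], [0.26, 0.27, 0, 0.1], [0.32, 0.33, 0, 0.125], [0.37, 0.38, 0, 0.145], [0.398, 0.406, 0, 0.158], [0.398, 0.406, 0, 0.158], [0.398, 0.406, 0, 0.158]])

```text
time: 44.93
ee_pos: [0.5115, -0.0436, 0.0912]
tool_rot: [0.699, 0.715, -0.001, -0.0]
wrist_force: [1.4, -0.4, -1.3]
grip_width: 0.0158
grip_force: 30.0
```

Emit:
step_arm(commands=[[0, 0, 0.07, 0], [0, 0, 0.14, 0], [0, 0, 0.2, 0], [0, 0, 0.24, 0], [0, 0, 0.26, 0], [0, 0, 0.275, 0], [0, 0, 0.287, 0], [0, 0, 0.295, 0], [0, 0, 0.302, 0], [0, 0, 0.306, 0]])

```text
time: 45.77
ee_pos: [0.5123, -0.043, 0.016]
tool_rot: [0.7, 0.715, 0.0, 0.001]
wrist_force: [-3.2, 0.5, 6.0]
grip_width: 0.0155
grip_force: 30.0
```

```bash
python3 - <<'E'
import json
c=json.load(open('cmd.json')); c[2]=.12-.306*.25; json.dump(c,open('cmd.json','w'))
E
python3 plan.py -,-,0.12,- 0.42,-0.29,0.15,1.592 0.503,-0.1405,0.12,1.592 -,-,.038,-
```

```text
[0.0, 0.0, -0.306, -0.0] ->  [0.5121, -0.0429, 0.12, 1.5918]
[-0.981, -0.389, -0.12, -0.0] ->  [0.42, -0.2901, 0.15, 1.5918]
[0.591, 0.345, 0.12, -0.0] ->  [0.5031, -0.1406, 0.12, 1.5918]
[0.0, 0.0, 0.328, -0.0] ->  [0.5031, -0.1406, 0.038, 1.5918]
```

Emit:
step_arm(commands=[[0, 0, 0, 0], [0, 0, 0, 0], [0, 0, 0, 0], [0, 0, 0, 0], [0, 0, 0, 0], [0, 0, 0, 0], [0, 0, -0.05, 0], [0, 0, -0.1, 0], [0, 0, -0.2, 0], [0, 0, -0.306, 0]], fingers=0.5)

```text
time: 46.6
ee_pos: [0.5102, -0.0424, 0.0911]
tool_rot: [0.7, 0.714, -0.001, -0.002]
wrist_force: [1.0, 0.2, 0.2]
grip_width: 0.0466
grip_force: 0.0
```

Emit:
step_arm(commands=[[-0.981, -0.389, -0.12, 0], [-0.981, -0.389, -0.12, 0], [-0.981, -0.389, -0.12, 0], [-0.981, -0.389, -0.12, 0], [-0.981, -0.389, -0.12, 0], [-0.981, -0.389, -0.12, 0], [-0.981, -0.389, -0.12, 0], [-0.981, -0.389, -0.12, 0], [-0.981, -0.389, -0.12, 0], [-0.981, -0.389, -0.12, 0]])

```text
time: 47.43
ee_pos: [0.4196, -0.2888, 0.1212]
tool_rot: [0.7, 0.715, 0.0, -0.001]
wrist_force: [-0.6, 0.6, -0.4]
grip_width: 0.0472
grip_force: 0.0
```

```bash
python3 -c "
from h import *
t=manip.snapshot('top'); np.save('imc.npy',t)
cv2.imwrite('pics/t5.png',cv2.resize(t[160:230,230:380,::-1],(800,373),interpolation=2))"
```

```text
(no output)
```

View pics/t5.png

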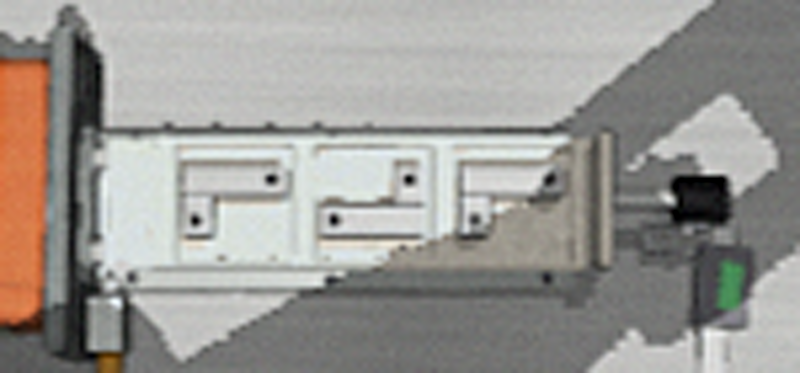

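All three are square, one in each pocket. Grip the knob and push home.

Emit:
step_arm(commands=[[0.591, 0.345, 0.12, 0], [0.591, 0.345, 0.12, 0], [0.591, 0.345, 0.12, 0], [0.591, 0.345, 0.12, 0], [0.591, 0.345, 0.12, 0], [0.591, 0.345, 0.12, 0], [0.591, 0.345, 0.12, 0], [0.591, 0.345, 0.12, 0], [0.591, 0.345, 0.12, 0], [0.591, 0.345, 0.12, 0]])

```text
time: 48.32
ee_pos: [0.5025, -0.1418, 0.092]
tool_rot: [0.7, 0.714, -0.0, 0.0]
wrist_force: [0.4, 0.8, -0.7]
grip_width: 0.047
grip_force: 0.0
```

Emit:
step_arm(commands=[[0, 0, 0.06, 0], [0, 0, 0.12, 0], [0, 0, 0.18, 0], [0, 0, 0.22, 0], [0, 0, 0.26, 0], [0, 0, 0.3, 0], [0, 0, 0.328, 0], [0, 0, 0.328, 0], [0, 0, 0.328, 0], [0, 0, 0.328, 0]])

```text
time: 49.15
ee_pos: [0.5034, -0.1407, 0.0102]
tool_rot: [0.7, 0.714, 0.0, 0.001]
wrist_force: [-0.9, 0.1, 0.6]
grip_width: 0.0473
grip_force: 0.0
```

Emit:
step_arm(commands=[[0, 0, 0, 0], [0, 0, 0, 0], [0, 0, 0, 0], [0, 0, 0, 0], [0, 0, 0, 0], [0, 0, 0, 0], [0, 0, 0, 0], [0, 0, 0, 0], [0, 0, 0, 0], [0, 0, 0, 0]], fingers=0, newtons=40)

```text
time: 49.98
ee_pos: [0.5033, -0.1406, 0.0101]
tool_rot: [0.7, 0.714, 0.0, 0.0]
wrist_force: [0.4, 1.3, 4.0]
grip_width: 0.0272
grip_force: 40.0
```

Emit:
step_arm(commands=[[0.01, 0, 0, 0], [0.02, 0, 0, 0], [0.03, 0, 0, 0], [0.045, 0, 0, 0], [0.065, 0, 0, 0], [0.09, 0, 0, 0], [0.12, 0, 0, 0], [0.155, 0, 0, 0], [0.195, 0, 0, 0], [0.24, 0, 0, 0]])

```text
time: 50.82
ee_pos: [0.5021, -0.0796, 0.0101]
tool_rot: [0.7, 0.715, 0.0, 0.001]
wrist_force: [0.6, -1.4, 4.7]
grip_width: 0.0272
grip_force: 40.0
```

Emit:
step_arm(commands=[[0.05, 0, 0, 0], [0.1, 0, 0, 0], [0.15, 0, 0, 0], [0.2, 0, 0, 0], [0.25, 0, 0, 0], [0.3, 0, 0, 0], [0.35, 0, 0, 0], [0.4, 0, 0, 0], [0.45, 0, 0, 0], [0.5, 0, 0, 0]])

```text
time: 51.65
ee_pos: [0.4997, 0.0458, 0.0101]
tool_rot: [0.699, 0.715, 0.001, 0.001]
wrist_force: [2.5, -1.3, 4.6]
grip_width: 0.0272
grip_force: 40.0
```

Emit:
step_arm(commands=[[0.045, 0, 0, 0], [0.09, 0, 0, 0], [0.13, 0, 0, 0], [0.17, 0, 0, 0], [0.2, 0, 0, 0], [0.23, 0, 0, 0], [0.255, 0, 0, 0], [0.28, 0, 0, 0], [0.3, 0, 0, 0], [0.32, 0, 0, 0]])

```text
time: 52.48
ee_pos: [0.4982, 0.1219, 0.0101]
tool_rot: [0.699, 0.715, -0.002, 0.003]
wrist_force: [3.6, -11.0, 6.5]
grip_width: 0.027
grip_force: 40.0
```

Emit:
step_arm(commands=[[0.008, 0, 0, 0], [0.016, 0, 0, 0], [0.024, 0, 0, 0], [0.032, 0, 0, 0], [0.036, 0, 0, 0], [0.04, 0, 0, 0], [0.044, 0, 0, 0], [0.044, 0, 0, 0], [0.044, 0, 0, 0], [0.044, 0, 0, 0]])

```text
time: 53.32
ee_pos: [0.498, 0.1292, 0.0101]
tool_rot: [0.699, 0.715, -0.004, 0.005]
wrist_force: [2.8, -19.9, 6.7]
grip_width: 0.027
grip_force: 40.0
```

It's home: the knob travelled 270 mm, with 20 N at the stop. Hold for two seconds or more, then pull out again.

Emit:
step_arm(commands=[[-0.01, 0, 0, 0], [-0.02, 0, 0, 0], [-0.02, 0, 0, 0], [-0.02, 0, 0, 0], [-0.02, 0, 0, 0], [-0.02, 0, 0, 0], [-0.02, 0, 0, 0], [-0.02, 0, 0, 0], [-0.02, 0, 0, 0], [-0.02, 0, 0, 0]])

```text
time: 54.15
ee_pos: [0.498, 0.1294, 0.0101]
tool_rot: [0.699, 0.715, -0.0, 0.002]
wrist_force: [2.6, -6.0, 6.0]
grip_width: 0.027
grip_force: 40.0
```

Emit:
step_arm(commands=[[0, 0, 0, 0], [0, 0, 0, 0], [0, 0, 0, 0], [0, 0, 0, 0], [0, 0, 0, 0], [0, 0, 0, 0], [0, 0, 0, 0], [0, 0, 0, 0], [0, 0, 0, 0], [0, 0, 0, 0]])

```text
time: 54.98
ee_pos: [0.498, 0.1294, 0.0101]
tool_rot: [0.699, 0.715, -0.0, 0.002]
wrist_force: [2.6, -5.2, 5.6]
grip_width: 0.0271
grip_force: 40.0
```

Emit:
step_arm(commands=[[0, 0, 0, 0], [0, 0, 0, 0], [0, 0, 0, 0], [0, 0, 0, 0], [0, 0, 0, 0], [0, 0, 0, 0], [0, 0, 0, 0], [0, 0, 0, 0], [0, 0, 0, 0], [0, 0, 0, 0]])

```text
time: 55.82
ee_pos: [0.498, 0.1294, 0.0101]
tool_rot: [0.699, 0.715, -0.0, 0.002]
wrist_force: [2.8, -5.6, 5.7]
grip_width: 0.0271
grip_force: 40.0
```

Emit:
step_arm(commands=[[0, 0, 0, 0], [0, 0, 0, 0], [0, 0, 0, 0], [0, 0, 0, 0], [0, 0, 0, 0], [0, 0, 0, 0], [0, 0, 0, 0], [0, 0, 0, 0], [0, 0, 0, 0], [0, 0, 0, 0]])

```text
time: 56.65
ee_pos: [0.498, 0.1294, 0.0101]
tool_rot: [0.699, 0.715, -0.0, 0.002]
wrist_force: [3.6, -5.8, 5.2]
grip_width: 0.0275
grip_force: 40.0
```

Emit:
step_arm(commands=[[-0.01, 0, 0, 0], [-0.02, 0, 0, 0], [-0.03, 0, 0, 0], [-0.045, 0, 0, 0], [-0.065, 0, 0, 0], [-0.09, 0, 0, 0], [-0.12, 0, 0, 0], [-0.155, 0, 0, 0], [-0.195, 0, 0, 0], [-0.24, 0, 0, 0]])

```text
time: 57.48
ee_pos: [0.4991, 0.0709, 0.0101]
tool_rot: [0.7, 0.715, 0.001, 0.0]
wrist_force: [4.2, 0.7, 5.4]
grip_width: 0.0272
grip_force: 40.0
```

Emit:
step_arm(commands=[[-0.05, 0, 0, 0], [-0.1, 0, 0, 0], [-0.15, 0, 0, 0], [-0.2, 0, 0, 0], [-0.25, 0, 0, 0], [-0.3, 0, 0, 0], [-0.35, 0, 0, 0], [-0.4, 0, 0, 0], [-0.45, 0, 0, 0], [-0.5, 0, 0, 0]])

```text
time: 58.32
ee_pos: [0.5016, -0.0544, 0.0101]
tool_rot: [0.7, 0.714, 0.001, 0.0]
wrist_force: [2.5, 1.8, 6.0]
grip_width: 0.0269
grip_force: 40.0
```

Emit:
step_arm(commands=[[-0.045, 0, 0, 0], [-0.09, 0, 0, 0], [-0.13, 0, 0, 0], [-0.17, 0, 0, 0], [-0.2, 0, 0, 0], [-0.23, 0, 0, 0], [-0.255, 0, 0, 0], [-0.28, 0, 0, 0], [-0.3, 0, 0, 0], [-0.32, 0, 0, 0]])

```text
time: 59.15
ee_pos: [0.503, -0.1314, 0.01]
tool_rot: [0.7, 0.714, 0.003, -0.002]
wrist_force: [4.2, 15.1, 12.6]
grip_width: 0.0274
grip_force: 40.0
```

Emit:
step_arm(commands=[[-0.008, 0, 0, 0], [-0.016, 0, 0, 0], [-0.024, 0, 0, 0], [-0.032, 0, 0, 0], [-0.04, 0, 0, 0], [-0.044, 0, 0, 0], [-0.048, 0, 0, 0], [-0.048, 0, 0, 0], [-0.048, 0, 0, 0], [-0.048, 0, 0, 0]])

```text
time: 59.98
ee_pos: [0.5032, -0.1403, 0.01]
tool_rot: [0.7, 0.714, 0.004, -0.004]
wrist_force: [3.9, 15.2, 12.1]
grip_width: 0.027
grip_force: 40.0
```

```bash
python3 - <<'E'
import json
json.dump([.5031+.006*.021,-.1466,.038,1.5918],open('cmd.json','w'))
E
python3 plan.py -,-,0.12,- 0.42,-0.2901,0.15,1.5918
```

```text
[0.0, 0.0, -0.328, -0.0] ->  [0.5032, -0.1466, 0.12, 1.5918]
[-0.567, -0.345, -0.12, -0.0] ->  [0.42, -0.2901, 0.15, 1.5918]
```

Emit:
step_arm(commands=[[0, 0, 0, 0], [0, 0, 0, 0], [0, 0, 0, 0], [0, 0, 0, 0], [0, 0, 0, 0], [0, 0, 0, 0], [0, 0, -0.08, 0], [0, 0, -0.16, 0], [0, 0, -0.24, 0], [0, 0, -0.328, 0]], fingers=0.5)

```text
time: 60.82
ee_pos: [0.502, -0.1464, 0.0918]
tool_rot: [0.7, 0.714, -0.0, -0.001]
wrist_force: [0.0, 0.4, -0.2]
grip_width: 0.047
grip_force: 0.0
```

Emit:
step_arm(commands=[[-0.567, -0.345, -0.12, 0], [-0.567, -0.345, -0.12, 0], [-0.567, -0.345, -0.12, 0], [-0.567, -0.345, -0.12, 0], [-0.567, -0.345, -0.12, 0], [-0.567, -0.345, -0.12, 0], [-0.567, -0.345, -0.12, 0], [-0.567, -0.345, -0.12, 0], [-0.567, -0.345, -0.12, 0], [-0.567, -0.345, -0.12, 0]])

```text
time: 61.65
ee_pos: [0.42, -0.2885, 0.1211]
tool_rot: [0.699, 0.715, 0.0, -0.001]
wrist_force: [0.6, 0.5, -0.1]
grip_width: 0.0475
grip_force: 0.0
```

```bash
cat > px.py <<'E'
from h import *
o=np.load('imc.npy'); t=manip.snapshot('top'); np.save('imd.npy',t)
go,gt=[cv2.cvtColor(x,cv2.COLOR_RGB2GRAY).astype(np.float32) for x in(o,t)]
print('knob',cv2.phaseCorrelate(go[190:205,352:370].copy(),gt[190:205,352:370].copy())[0])
print('tray diff',np.abs(go-gt)[180:215,250:345].mean(), np.abs(go-gt)[180:215,250:345].max())
for n,y in(('p2',.111),('p1',.035),('p0',-.041)):
    u,v=w2px('top',[[.4994-.021*(y-.035),y,.055]])[0].astype(int)
    print(n,(u,v),cv2.phaseCorrelate(go[v-9:v+10,u-10:u+11].copy(),gt[v-9:v+10,u-10:u+11].copy()))
E
python3 px.py; python3 -c "
from h import *
t=np.load('imd.npy')
cv2.imwrite('pics/t6.png',cv2.resize(t[160:230,230:380,::-1],(800,373),interpolation=2))"
```

```text
knob (0.12304144280520468, 0.417203373605604)
tray diff 2.8466165 73.0
p2 (np.int64(272), np.int64(197)) ((-0.06492399955756945, 0.02161396151962336), 1.0027684095005194)
p1 (np.int64(299), np.int64(197)) ((-0.07605523242575174, -0.04676188971461315), 1.0010308459401132)
p0 (np.int64(325), np.int64(197)) ((-0.31699669745394843, -0.017201730737129495), 0.9703994174798329)
```

The yokes shifted by less than 1 mm (about 0.3 px), so I'll grasp each where it was laid, starting with pocket 0.

```bash
python3 plan.py 0.5121,-0.0429,0.12,1.592 -,-,0.044,- -,-,0.115,- 0.5028,-0.0300,0.115,3.163 -,-,0.044,- -,-,.12,- 0.4884,0.0368,0.12,1.592
```

```text
[0.981, 0.389, 0.12, -0.0] ->  [0.512, -0.0429, 0.12, 1.5918]
[0.0, 0.0, 0.304, -0.0] ->  [0.512, -0.0429, 0.044, 1.5918]
[0.0, 0.0, -0.284, -0.0] ->  [0.512, -0.0429, 0.115, 1.5918]
[0.026, -0.018, -0.0, -0.25] ->  [0.5074, -0.0365, 0.115, 2.3772]
[0.031, 0.006, -0.0, -0.25] ->  [0.5029, -0.03, 0.115, 3.1626]
[0.0, 0.0, 0.284, -0.0] ->  [0.5029, -0.03, 0.044, 3.1626]
[0.0, 0.0, -0.304, -0.0] ->  [0.5029, -0.03, 0.12, 3.1626]
[0.026, 0.134, -0.0, 0.25] ->  [0.4957, 0.0033, 0.12, 2.3772]
[0.114, 0.077, -0.0, 0.25] ->  [0.4884, 0.0369, 0.12, 1.5918]
```

Emit:
step_arm(commands=[[0.981, 0.389, 0.12, 0], [0.981, 0.389, 0.12, 0], [0.981, 0.389, 0.12, 0], [0.981, 0.389, 0.12, 0], [0.981, 0.389, 0.12, 0], [0.981, 0.389, 0.12, 0], [0.981, 0.389, 0.12, 0], [0.981, 0.389, 0.12, 0], [0.981, 0.389, 0.12, 0], [0.981, 0.389, 0.12, 0]], fingers=0.43)

```text
time: 62.53
ee_pos: [0.5115, -0.043, 0.0916]
tool_rot: [0.699, 0.715, -0.0, 0.0]
wrist_force: [-0.3, 0.6, 1.0]
grip_width: 0.0403
grip_force: 0.0
```

Emit:
step_arm(commands=[[0, 0, 0.06, 0], [0, 0, 0.12, 0], [0, 0, 0.18, 0], [0, 0, 0.22, 0], [0, 0, 0.26, 0], [0, 0, 0.29, 0], [0, 0, 0.304, 0], [0, 0, 0.304, 0], [0, 0, 0.304, 0], [0, 0, 0.304, 0]])

```text
time: 63.37
ee_pos: [0.5124, -0.0429, 0.0163]
tool_rot: [0.7, 0.714, 0.0, 0.001]
wrist_force: [-0.0, -0.8, -0.7]
grip_width: 0.0407
grip_force: 0.0
```

Emit:
step_arm(commands=[[0, 0, 0, 0], [0, 0, 0, 0], [0, 0, 0, 0], [0, 0, 0, 0], [0, 0, 0, 0], [0, 0, 0, 0], [0, 0, 0, 0], [0, 0, 0, 0], [0, 0, 0, 0], [0, 0, 0, 0]], fingers=0, newtons=30)

```text
time: 64.2
ee_pos: [0.512, -0.0427, 0.0159]
tool_rot: [0.7, 0.714, 0.0, 0.0]
wrist_force: [-0.6, 1.0, 2.5]
grip_width: 0.0158
grip_force: 30.0
```

Emit:
step_arm(commands=[[0, 0, -0.03, 0], [0, 0, -0.06, 0], [0, 0, -0.1, 0], [0, 0, -0.15, 0], [0, 0, -0.2, 0], [0, 0, -0.25, 0], [0, 0, -0.284, 0], [0, 0, -0.284, 0], [0, 0, -0.284, 0], [0, 0, -0.284, 0]])

```text
time: 65.03
ee_pos: [0.5111, -0.0426, 0.0862]
tool_rot: [0.7, 0.714, -0.0, -0.0]
wrist_force: [0.0, 0.1, -1.3]
grip_width: 0.0158
grip_force: 30.0
```

Emit:
step_arm(commands=[[0, 0, 0, -0.02], [0.003, -0.002, 0, -0.05], [0.006, -0.004, 0, -0.08], [0.01, -0.007, 0, -0.115], [0.014, -0.01, 0, -0.15], [0.018, -0.013, 0, -0.185], [0.022, -0.016, 0, -0.22], [0.026, -0.018, 0, -0.25], [0.026, -0.018, 0, -0.25], [0.026, -0.018, 0, -0.25]])

```text
time: 65.87
ee_pos: [0.5063, -0.0361, 0.0857]
tool_rot: [0.374, 0.927, -0.0, -0.001]
wrist_force: [0.2, 0.2, -2.3]
grip_width: 0.0156
grip_force: 30.0
```

Emit:
step_arm(commands=[[0, 0, 0, -0.02], [0.004, 0.001, 0, -0.05], [0.008, 0.002, 0, -0.08], [0.012, 0.003, 0, -0.115], [0.018, 0.004, 0, -0.15], [0.023, 0.005, 0, -0.185], [0.027, 0.006, 0, -0.22], [0.031, 0.006, 0, -0.25], [0.031, 0.006, 0, -0.25], [0.031, 0.006, 0, -0.25]])

```text
time: 66.7
ee_pos: [0.5023, -0.0299, 0.0863]
tool_rot: [-0.009, 1.0, 0.0, -0.0]
wrist_force: [0.9, -0.6, -2.2]
grip_width: 0.0156
grip_force: 30.0
```

Emit:
step_arm(commands=[[0, 0, 0.06, 0], [0, 0, 0.12, 0], [0, 0, 0.17, 0], [0, 0, 0.21, 0], [0, 0, 0.235, 0], [0, 0, 0.25, 0], [0, 0, 0.262, 0], [0, 0, 0.272, 0], [0, 0, 0.28, 0], [0, 0, 0.284, 0]])

```text
time: 67.53
ee_pos: [0.5029, -0.03, 0.0159]
tool_rot: [-0.01, 1.0, -0.0, 0.0]
wrist_force: [0.4, -0.6, 4.7]
grip_width: 0.0154
grip_force: 30.0
```

Emit:
step_arm(commands=[[0, 0, 0.002, 0], [0, 0, 0.002, 0], [0, 0, 0.002, 0], [0, 0, 0.002, 0], [0, 0, 0.002, 0], [0, 0, 0.002, 0], [0, 0, 0.002, 0], [0, 0, 0.002, 0], [0, 0, 0.002, 0], [0, 0, 0.002, 0]])

```text
time: 68.37
ee_pos: [0.5029, -0.03, 0.0159]
tool_rot: [-0.01, 1.0, -0.0, 0.0]
wrist_force: [-2.6, 0.6, 5.8]
grip_width: 0.0155
grip_force: 30.0
```

Emit:
step_arm(commands=[[0, 0, 0, 0], [0, 0, 0, 0], [0, 0, 0, 0], [0, 0, 0, 0], [0, 0, 0, 0], [0, 0, 0, 0], [0, 0, -0.05, 0], [0, 0, -0.1, 0], [0, 0, -0.2, 0], [0, 0, -0.306, 0]], fingers=0.32)

```text
time: 69.2
ee_pos: [0.501, -0.0296, 0.0911]
tool_rot: [-0.01, 1.0, 0.0, -0.002]
wrist_force: [0.8, 0.6, -0.3]
grip_width: 0.0303
grip_force: 0.0
```

Emit:
step_arm(commands=[[0, 0, 0, 0], [0.026, 0.134, 0, 0.25], [0.026, 0.134, 0, 0.25], [0.026, 0.134, 0, 0.25], [0.026, 0.134, 0, 0.25], [0.026, 0.134, 0, 0.25], [0.026, 0.134, 0, 0.25], [0.026, 0.134, 0, 0.25], [0.026, 0.134, 0, 0.25], [0.026, 0.134, 0, 0.25]])

```text
time: 70.03
ee_pos: [0.495, 0.0035, 0.0911]
tool_rot: [0.372, 0.928, -0.0, -0.0]
wrist_force: [0.4, 0.4, 0.6]
grip_width: 0.0299
grip_force: 0.0
```

Emit:
step_arm(commands=[[0.114, 0.077, 0, 0.25], [0.114, 0.077, 0, 0.25], [0.114, 0.077, 0, 0.25], [0.114, 0.077, 0, 0.25], [0.114, 0.077, 0, 0.25], [0.114, 0.077, 0, 0.25], [0.114, 0.077, 0, 0.25], [0.114, 0.077, 0, 0.25], [0.114, 0.077, 0, 0.25], [0.114, 0.077, 0, 0.25]], fingers=0.43)

```text
time: 70.87
ee_pos: [0.488, 0.0371, 0.0915]
tool_rot: [0.699, 0.715, -0.0, -0.0]
wrist_force: [0.1, -0.1, -0.9]
grip_width: 0.0402
grip_force: 0.0
```

Emit:
step_arm(commands=[[0, 0, 0.06, 0], [0, 0, 0.12, 0], [0, 0, 0.18, 0], [0, 0, 0.22, 0], [0, 0, 0.26, 0], [0, 0, 0.29, 0], [0, 0, 0.304, 0], [0, 0, 0.304, 0], [0, 0, 0.304, 0], [0, 0, 0.304, 0]])

```text
time: 71.7
ee_pos: [0.4888, 0.037, 0.0163]
tool_rot: [0.7, 0.715, 0.0, 0.001]
wrist_force: [0.6, -0.6, 0.2]
grip_width: 0.0405
grip_force: 0.0
```

Emit:
step_arm(commands=[[0, 0, 0, 0], [0, 0, 0, 0], [0, 0, 0, 0], [0, 0, 0, 0], [0, 0, 0, 0], [0, 0, 0, 0], [0, 0, 0, 0], [0, 0, 0, 0], [0, 0, 0, 0], [0, 0, 0, 0]], fingers=0, newtons=30)

```text
time: 72.53
ee_pos: [0.4883, 0.0371, 0.0159]
tool_rot: [0.7, 0.714, 0.0, 0.0]
wrist_force: [0.5, -0.5, 2.6]
grip_width: 0.0154
grip_force: 30.0
```

Emit:
step_arm(commands=[[0, 0, -0.03, 0], [0, 0, -0.06, 0], [0, 0, -0.1, 0], [0, 0, -0.15, 0], [0, 0, -0.2, 0], [0, 0, -0.25, 0], [0, 0, -0.284, 0], [0, 0, -0.284, 0], [0, 0, -0.284, 0], [0, 0, -0.284, 0]])

```text
time: 73.37
ee_pos: [0.4874, 0.0371, 0.0862]
tool_rot: [0.7, 0.714, -0.0, -0.0]
wrist_force: [-0.1, 1.5, -1.3]
grip_width: 0.0159
grip_force: 30.0
```

```bash
python3 - <<'E'
import json
json.dump([.4884,.0369,.115,1.5918],open('cmd.json','w'))
E
python3 plan.py 0.4976,0.0240,0.115,3.163 -,-,0.044,- -,-,.12,- 0.5087,0.1092,0.12,1.592 -,-,.044,- -,-,.115,- .4960,.1000,.115,.021 -,-,.044,- -,-,.12,-
```

```text
[-0.026, 0.018, -0.0, -0.25] ->  [0.493, 0.0305, 0.115, 2.3772]
[-0.031, -0.006, -0.0, -0.25] ->  [0.4976, 0.024, 0.115, 3.1626]
[0.0, 0.0, 0.284, -0.0] ->  [0.4976, 0.024, 0.044, 3.1626]
[0.0, 0.0, -0.304, -0.0] ->  [0.4976, 0.024, 0.12, 3.1626]
[-0.026, 0.17, 0.0, 0.25] ->  [0.5032, 0.0667, 0.12, 2.3772]
[0.102, 0.138, 0.0, 0.25] ->  [0.5087, 0.1092, 0.12, 1.5918]
[0.0, 0.0, 0.304, -0.0] ->  [0.5087, 0.1092, 0.044, 1.5918]
[0.0, 0.0, -0.284, -0.0] ->  [0.5087, 0.1092, 0.115, 1.5918]
[-0.018, -0.026, -0.0, 0.25] ->  [0.5023, 0.1046, 0.115, 0.8064]
[-0.031, -0.005, -0.0, 0.25] ->  [0.496, 0.0999, 0.115, 0.021]
[0.0, 0.0, 0.284, -0.0] ->  [0.496, 0.0999, 0.044, 0.021]
[0.0, 0.0, -0.304, -0.0] ->  [0.496, 0.0999, 0.12, 0.021]
```

Emit:
step_arm(commands=[[0, 0, 0, -0.02], [-0.003, 0.002, 0, -0.05], [-0.006, 0.004, 0, -0.08], [-0.01, 0.007, 0, -0.115], [-0.014, 0.01, 0, -0.15], [-0.018, 0.013, 0, -0.185], [-0.022, 0.016, 0, -0.22], [-0.026, 0.018, 0, -0.25], [-0.026, 0.018, 0, -0.25], [-0.026, 0.018, 0, -0.25]])

```text
time: 74.2
ee_pos: [0.4919, 0.0307, 0.0857]
tool_rot: [0.374, 0.927, -0.0, -0.001]
wrist_force: [-0.4, -0.4, -1.8]
grip_width: 0.0154
grip_force: 30.0
```

Emit:
step_arm(commands=[[0, 0, 0, -0.02], [-0.004, -0.001, 0, -0.05], [-0.008, -0.002, 0, -0.08], [-0.012, -0.003, 0, -0.115], [-0.018, -0.004, 0, -0.15], [-0.023, -0.005, 0, -0.185], [-0.027, -0.006, 0, -0.22], [-0.031, -0.006, 0, -0.25], [-0.031, -0.006, 0, -0.25], [-0.031, -0.006, 0, -0.25]])

```text
time: 75.03
ee_pos: [0.4969, 0.0243, 0.0863]
tool_rot: [-0.009, 1.0, 0.0, -0.0]
wrist_force: [0.2, -0.3, -1.9]
grip_width: 0.0155
grip_force: 30.0
```

Emit:
step_arm(commands=[[0, 0, 0.06, 0], [0, 0, 0.12, 0], [0, 0, 0.17, 0], [0, 0, 0.21, 0], [0, 0, 0.235, 0], [0, 0, 0.25, 0], [0, 0, 0.262, 0], [0, 0, 0.272, 0], [0, 0, 0.28, 0], [0, 0, 0.284, 0]])

```text
time: 75.87
ee_pos: [0.4976, 0.0242, 0.0159]
tool_rot: [-0.01, 1.0, -0.0, 0.0]
wrist_force: [-0.8, -0.2, 6.4]
grip_width: 0.0157
grip_force: 30.0
```

Emit:
step_arm(commands=[[0, 0, 0.002, 0], [0, 0, 0.002, 0], [0, 0, 0.002, 0], [0, 0, 0.002, 0], [0, 0, 0.002, 0], [0, 0, 0.002, 0], [0, 0, 0.002, 0], [0, 0, 0.002, 0], [0, 0, 0.002, 0], [0, 0, 0.002, 0]])

```text
time: 76.7
ee_pos: [0.4977, 0.0242, 0.0159]
tool_rot: [-0.011, 1.0, -0.0, 0.0]
wrist_force: [-3.6, -0.0, 5.7]
grip_width: 0.0158
grip_force: 30.0
```

Seated. On to the yoke in pocket 2.

Emit:
step_arm(commands=[[0, 0, 0, 0], [0, 0, 0, 0], [0, 0, 0, 0], [0, 0, 0, 0], [0, 0, 0, 0], [0, 0, 0, 0], [0, 0, -0.05, 0], [0, 0, -0.1, 0], [0, 0, -0.2, 0], [0, 0, -0.306, 0]], fingers=0.32)

```text
time: 77.53
ee_pos: [0.4957, 0.0244, 0.0911]
tool_rot: [-0.01, 1.0, 0.0, -0.002]
wrist_force: [0.2, 0.2, -0.8]
grip_width: 0.0303
grip_force: 0.0
```

Emit:
step_arm(commands=[[0, 0, 0, 0], [-0.026, 0.17, 0, 0.25], [-0.026, 0.17, 0, 0.25], [-0.026, 0.17, 0, 0.25], [-0.026, 0.17, 0, 0.25], [-0.026, 0.17, 0, 0.25], [-0.026, 0.17, 0, 0.25], [-0.026, 0.17, 0, 0.25], [-0.026, 0.17, 0, 0.25], [-0.026, 0.17, 0, 0.25]])

```text
time: 78.37
ee_pos: [0.5025, 0.0669, 0.0911]
tool_rot: [0.372, 0.928, -0.0, -0.0]
wrist_force: [0.3, -0.3, 0.1]
grip_width: 0.0301
grip_force: 0.0
```

Emit:
step_arm(commands=[[0.102, 0.138, 0, 0.25], [0.102, 0.138, 0, 0.25], [0.102, 0.138, 0, 0.25], [0.102, 0.138, 0, 0.25], [0.102, 0.138, 0, 0.25], [0.102, 0.138, 0, 0.25], [0.102, 0.138, 0, 0.25], [0.102, 0.138, 0, 0.25], [0.102, 0.138, 0, 0.25], [0.102, 0.138, 0, 0.25]], fingers=0.43)

```text
time: 79.2
ee_pos: [0.5082, 0.1094, 0.0915]
tool_rot: [0.699, 0.715, -0.0, -0.0]
wrist_force: [0.8, 0.4, -0.7]
grip_width: 0.0402
grip_force: 0.0
```

Emit:
step_arm(commands=[[0, 0, 0.06, 0], [0, 0, 0.12, 0], [0, 0, 0.18, 0], [0, 0, 0.22, 0], [0, 0, 0.26, 0], [0, 0, 0.29, 0], [0, 0, 0.304, 0], [0, 0, 0.304, 0], [0, 0, 0.304, 0], [0, 0, 0.304, 0]])

```text
time: 80.03
ee_pos: [0.5091, 0.1095, 0.0163]
tool_rot: [0.7, 0.715, 0.001, 0.0]
wrist_force: [0.7, -0.0, 0.4]
grip_width: 0.0402
grip_force: 0.0
```

Emit:
step_arm(commands=[[0, 0, 0, 0], [0, 0, 0, 0], [0, 0, 0, 0], [0, 0, 0, 0], [0, 0, 0, 0], [0, 0, 0, 0], [0, 0, 0, 0], [0, 0, 0, 0], [0, 0, 0, 0], [0, 0, 0, 0]], fingers=0, newtons=30)

```text
time: 80.87
ee_pos: [0.5086, 0.1094, 0.0159]
tool_rot: [0.7, 0.714, 0.0, 0.0]
wrist_force: [-0.1, 0.5, 1.7]
grip_width: 0.0156
grip_force: 30.0
```

Emit:
step_arm(commands=[[0, 0, -0.03, 0], [0, 0, -0.06, 0], [0, 0, -0.1, 0], [0, 0, -0.15, 0], [0, 0, -0.2, 0], [0, 0, -0.25, 0], [0, 0, -0.284, 0], [0, 0, -0.284, 0], [0, 0, -0.284, 0], [0, 0, -0.284, 0]])

```text
time: 81.7
ee_pos: [0.5077, 0.1093, 0.0861]
tool_rot: [0.7, 0.714, -0.0, -0.0]
wrist_force: [0.1, -1.0, -2.0]
grip_width: 0.0154
grip_force: 30.0
```

Emit:
step_arm(commands=[[0, 0, 0, 0.02], [-0.002, -0.003, 0, 0.05], [-0.004, -0.006, 0, 0.08], [-0.007, -0.01, 0, 0.115], [-0.01, -0.014, 0, 0.15], [-0.013, -0.018, 0, 0.185], [-0.016, -0.022, 0, 0.22], [-0.018, -0.026, 0, 0.25], [-0.018, -0.026, 0, 0.25], [-0.018, -0.026, 0, 0.25]])

```text
time: 82.53
ee_pos: [0.5011, 0.1047, 0.0857]
tool_rot: [0.919, 0.393, -0.001, -0.0]
wrist_force: [0.2, -0.5, -1.0]
grip_width: 0.0159
grip_force: 30.0
```

Emit:
step_arm(commands=[[0, 0, 0, 0.02], [-0.004, -0.001, 0, 0.05], [-0.008, -0.002, 0, 0.08], [-0.012, -0.003, 0, 0.115], [-0.018, -0.004, 0, 0.15], [-0.023, -0.005, 0, 0.185], [-0.027, -0.005, 0, 0.22], [-0.031, -0.005, 0, 0.25], [-0.031, -0.005, 0, 0.25], [-0.031, -0.005, 0, 0.25]])

```text
time: 83.37
ee_pos: [0.4954, 0.1001, 0.0863]
tool_rot: [1.0, 0.012, -0.0, -0.0]
wrist_force: [-0.0, 0.2, -1.6]
grip_width: 0.0157
grip_force: 30.0
```

Emit:
step_arm(commands=[[0, 0, 0.06, 0], [0, 0, 0.12, 0], [0, 0, 0.17, 0], [0, 0, 0.21, 0], [0, 0, 0.235, 0], [0, 0, 0.25, 0], [0, 0, 0.262, 0], [0, 0, 0.272, 0], [0, 0, 0.28, 0], [0, 0, 0.284, 0]])

```text
time: 84.2
ee_pos: [0.496, 0.1001, 0.0159]
tool_rot: [1.0, 0.011, 0.0, -0.0]
wrist_force: [-1.8, 0.1, 5.3]
grip_width: 0.0157
grip_force: 30.0
```

Emit:
step_arm(commands=[[0, 0, 0.002, 0], [0, 0, 0.002, 0], [0, 0, 0.002, 0], [0, 0, 0.002, 0], [0, 0, 0.002, 0], [0, 0, 0.002, 0], [0, 0, 0.002, 0], [0, 0, 0.002, 0], [0, 0, 0.002, 0], [0, 0, 0.002, 0]])

```text
time: 85.03
ee_pos: [0.496, 0.1, 0.0158]
tool_rot: [1.0, 0.011, 0.0, 0.0]
wrist_force: [-2.5, 0.4, 5.9]
grip_width: 0.0156
grip_force: 30.0
```

```bash
python3 plan.py 0.42,-0.2901,0.15,1.592 0.503,-0.1405,0.12,1.592
```

```text
[-0.168, 0.777, -0.06, -0.25] ->  [0.4581, -0.0952, 0.135, 0.8064]
[-0.668, 0.43, -0.06, -0.25] ->  [0.4201, -0.2902, 0.15, 1.5918]
[0.592, 0.344, 0.12, -0.0] ->  [0.503, -0.1404, 0.12, 1.5918]
```

Release, park and inspect.

Emit:
step_arm(commands=[[0, 0, 0, 0], [0, 0, 0, 0], [0, 0, 0, 0], [0, 0, 0, 0], [0, 0, 0, 0], [0, 0, 0, 0], [0, 0, -0.05, 0], [0, 0, -0.1, 0], [0, 0, -0.2, 0], [0, 0, -0.306, 0]], fingers=0.32)

```text
time: 85.87
ee_pos: [0.4941, 0.1, 0.0911]
tool_rot: [1.0, 0.01, -0.002, 0.0]
wrist_force: [0.7, -1.5, 0.1]
grip_width: 0.0301
grip_force: 0.0
```

Emit:
step_arm(commands=[[0, 0, -0.06, 0], [-0.168, 0.777, -0.06, -0.25], [-0.168, 0.777, -0.06, -0.25], [-0.168, 0.777, -0.06, -0.25], [-0.168, 0.777, -0.06, -0.25], [-0.168, 0.777, -0.06, -0.25], [-0.168, 0.777, -0.06, -0.25], [-0.168, 0.777, -0.06, -0.25], [-0.168, 0.777, -0.06, -0.25], [-0.168, 0.777, -0.06, -0.25]])

```text
time: 86.7
ee_pos: [0.4576, -0.0951, 0.1066]
tool_rot: [0.921, 0.391, 0.0, -0.0]
wrist_force: [-0.5, 0.6, 0.4]
grip_width: 0.0304
grip_force: 0.0
```

Emit:
step_arm(commands=[[-0.668, 0.43, -0.06, -0.25], [-0.668, 0.43, -0.06, -0.25], [-0.668, 0.43, -0.06, -0.25], [-0.668, 0.43, -0.06, -0.25], [-0.668, 0.43, -0.06, -0.25], [-0.668, 0.43, -0.06, -0.25], [-0.668, 0.43, -0.06, -0.25], [-0.668, 0.43, -0.06, -0.25], [-0.668, 0.43, -0.06, -0.25], [-0.668, 0.43, -0.06, -0.25]], fingers=0.5)

```text
time: 87.53
ee_pos: [0.42, -0.2888, 0.1214]
tool_rot: [0.7, 0.714, 0.0, -0.0]
wrist_force: [1.2, -0.0, 0.2]
grip_width: 0.0469
grip_force: 0.0
```

```bash
python3 -c "
from h import *
t=manip.snapshot('top'); np.save('ime.npy',t)
cv2.imwrite('pics/t7.png',cv2.resize(t[160:230,230:380,::-1],(800,373),interpolation=2))"
```

```text
(no output)
```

View pics/t7.png

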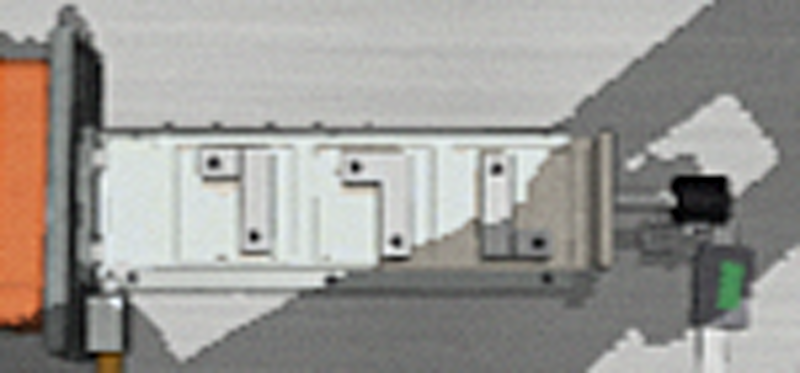

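All three lie across the slide, square in their pockets at crop (237,200), (377,205) and (515,205). Push home.

Emit:
step_arm(commands=[[0.592, 0.344, 0.12, 0], [0.592, 0.344, 0.12, 0], [0.592, 0.344, 0.12, 0], [0.592, 0.344, 0.12, 0], [0.592, 0.344, 0.12, 0], [0.592, 0.344, 0.12, 0], [0.592, 0.344, 0.12, 0], [0.592, 0.344, 0.12, 0], [0.592, 0.344, 0.12, 0], [0.592, 0.344, 0.12, 0]])

```text
time: 88.42
ee_pos: [0.5024, -0.1417, 0.092]
tool_rot: [0.701, 0.714, 0.0, 0.0]
wrist_force: [-0.1, 0.4, 0.3]
grip_width: 0.0469
grip_force: 0.0
```

Emit:
step_arm(commands=[[0, 0, 0.06, 0], [0, 0, 0.12, 0], [0, 0, 0.18, 0], [0, 0, 0.22, 0], [0, 0, 0.26, 0], [0, 0, 0.3, 0], [0, 0, 0.328, 0], [0, 0, 0.328, 0], [0, 0, 0.328, 0], [0, 0, 0.328, 0]])

```text
time: 89.25
ee_pos: [0.5032, -0.1405, 0.0102]
tool_rot: [0.7, 0.715, 0.0, 0.001]
wrist_force: [-0.3, 0.7, 0.3]
grip_width: 0.0474
grip_force: 0.0
```

Emit:
step_arm(commands=[[0, 0, 0, 0], [0, 0, 0, 0], [0, 0, 0, 0], [0, 0, 0, 0], [0, 0, 0, 0], [0, 0, 0, 0], [0, 0, 0, 0], [0, 0, 0, 0], [0, 0, 0, 0], [0, 0, 0, 0]], fingers=0, newtons=40)

```text
time: 90.08
ee_pos: [0.5033, -0.1403, 0.0101]
tool_rot: [0.7, 0.714, 0.0, 0.001]
wrist_force: [1.8, 1.4, 2.9]
grip_width: 0.0271
grip_force: 40.0
```

Emit:
step_arm(commands=[[0.01, 0, 0, 0], [0.02, 0, 0, 0], [0.03, 0, 0, 0], [0.045, 0, 0, 0], [0.065, 0, 0, 0], [0.09, 0, 0, 0], [0.12, 0, 0, 0], [0.155, 0, 0, 0], [0.195, 0, 0, 0], [0.24, 0, 0, 0]])

```text
time: 90.92
ee_pos: [0.5021, -0.0793, 0.0101]
tool_rot: [0.7, 0.715, 0.0, 0.001]
wrist_force: [3.0, -0.8, 4.0]
grip_width: 0.0273
grip_force: 40.0
```

Emit:
step_arm(commands=[[0.05, 0, 0, 0], [0.1, 0, 0, 0], [0.15, 0, 0, 0], [0.2, 0, 0, 0], [0.25, 0, 0, 0], [0.3, 0, 0, 0], [0.35, 0, 0, 0], [0.4, 0, 0, 0], [0.45, 0, 0, 0], [0.5, 0, 0, 0]])

```text
time: 91.75
ee_pos: [0.4996, 0.046, 0.0101]
tool_rot: [0.699, 0.715, 0.001, 0.001]
wrist_force: [5.4, -1.3, 4.1]
grip_width: 0.0271
grip_force: 40.0
```

Emit:
step_arm(commands=[[0.045, 0, 0, 0], [0.09, 0, 0, 0], [0.13, 0, 0, 0], [0.17, 0, 0, 0], [0.2, 0, 0, 0], [0.23, 0, 0, 0], [0.255, 0, 0, 0], [0.28, 0, 0, 0], [0.3, 0, 0, 0], [0.32, 0, 0, 0]])

```text
time: 92.58
ee_pos: [0.4982, 0.1221, 0.0101]
tool_rot: [0.699, 0.715, -0.002, 0.003]
wrist_force: [4.4, -9.7, 5.7]
grip_width: 0.0273
grip_force: 40.0
```

Emit:
step_arm(commands=[[0.008, 0, 0, 0], [0.016, 0, 0, 0], [0.024, 0, 0, 0], [0.032, 0, 0, 0], [0.036, 0, 0, 0], [0.04, 0, 0, 0], [0.044, 0, 0, 0], [0.044, 0, 0, 0], [0.044, 0, 0, 0], [0.044, 0, 0, 0]])

```text
time: 93.42
ee_pos: [0.498, 0.1295, 0.0101]
tool_rot: [0.699, 0.715, -0.004, 0.005]
wrist_force: [5.4, -19.3, 6.3]
grip_width: 0.0268
grip_force: 40.0
```

Home. Relax, release, lift and retreat.

Emit:
step_arm(commands=[[-0.01, 0, 0, 0], [-0.02, 0, 0, 0], [-0.03, 0, 0, 0], [-0.036, 0, 0, 0], [-0.036, 0, 0, 0], [-0.036, 0, 0, 0], [-0.036, 0, 0, 0], [-0.036, 0, 0, 0], [-0.036, 0, 0, 0], [-0.036, 0, 0, 0]])

```text
time: 94.25
ee_pos: [0.498, 0.1296, 0.0101]
tool_rot: [0.7, 0.714, 0.002, -0.0]
wrist_force: [5.1, 6.2, 5.2]
grip_width: 0.0272
grip_force: 40.0
```

Emit:
step_arm(commands=[[0, 0, 0, 0], [0, 0, 0, 0], [0, 0, 0, 0], [0, 0, 0, 0], [0, 0, 0, 0], [0, 0, 0, 0], [0, 0, -0.08, 0], [0, 0, -0.16, 0], [0, 0, -0.28, 0], [0, 0, -0.4, 0]], fingers=0.5)

```text
time: 95.08
ee_pos: [0.4954, 0.1264, 0.1095]
tool_rot: [0.7, 0.714, -0.001, -0.001]
wrist_force: [0.7, -0.3, -0.1]
grip_width: 0.0468
grip_force: 0.0
```

Emit:
step_arm(commands=[[-0.9, -0.3, -0.1, 0], [-0.9, -0.3, -0.1, 0], [-0.9, -0.3, -0.1, 0], [-0.9, -0.3, -0.1, 0], [-0.9, -0.3, -0.1, 0], [-0.9, -0.3, -0.1, 0], [-0.9, -0.3, -0.1, 0], [-0.9, -0.3, -0.1, 0], [-0.9, -0.3, -0.1, 0], [-0.9, -0.3, -0.1, 0]])

```text
time: 95.92
ee_pos: [0.4267, -0.0986, 0.1342]
tool_rot: [0.699, 0.715, 0.0, -0.001]
wrist_force: [-0.3, -0.1, 1.2]
grip_width: 0.0472
grip_force: 0.0
```

Emit:
step_arm(commands=[[-0.6, 0, 0, 0], [-0.6, 0, 0, 0], [-0.6, 0, 0, 0], [-0.6, 0, 0, 0], [-0.6, 0, 0, 0], [-0.6, 0, 0, 0], [-0.6, 0, 0, 0], [-0.6, 0, 0, 0], [-0.6, 0, 0, 0], [-0.6, 0, 0, 0]])

```text
time: 96.75
ee_pos: [0.4301, -0.2484, 0.1346]
tool_rot: [0.699, 0.715, 0.0, -0.0]
wrist_force: [-0.9, 0.0, 0.2]
grip_width: 0.0469
grip_force: 0.0
```

```bash
python3 -c "
from h import *
t=manip.snapshot('top'); g=cv2.cvtColor(t,cv2.COLOR_RGB2GRAY)
print(g[196:200,240:300].mean(0).astype(int).tolist()); print(manip.get_state()['ee_pos'])
cv2.imwrite('pics/t8.png',cv2.resize(t[100:280,230:470,::-1],(800,600),interpolation=2))"
```

```text
[137, 143, 103, 10, 134, 220, 216, 215, 218, 184, 139, 178, 190, 188, 186, 186, 187, 186, 188, 195, 168, 76, 5, 18, 18, 22, 15, 23, 21, 21, 17, 0, 156, 234, 221, 218, 219, 220, 219, 217, 219, 217, 218, 218, 219, 219, 218, 219, 219, 220, 218, 220, 218, 220, 219, 219, 217, 219, 217, 219]
[ 0.43009267 -0.24869355  0.13473015]
```

View pics/t8.png

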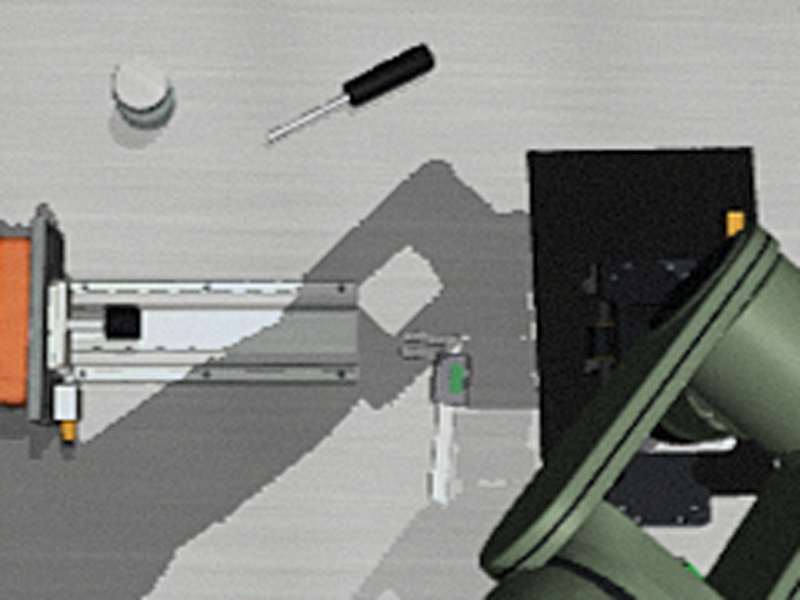

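The carriage is home: the knob is at crop (122,322), pixel column about 266. The arm is clear and the jar, screwdriver, caliper and bar look unmoved. Handing in.

```bash
python3 -c "
from plant import manip
print(manip.close_job())"
```

```text
the job is handed in; nothing more can be done
None
```

I handed the job in at about 97 s: all three yokes went through both passes and the carriage is home. In the last picture before the final push they lay square across the slide, one to a pocket. The jar, screwdriver, caliper and brass bar looked unmoved afterwards; the arm hid the ferrite ring in that last view, and the hand-in call returned no verdict.

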